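Seat a lens barrel in a V-block against two stop pins and hold it down

ROBOT

A 6-joint arm with a two-finger parallel gripper is mounted at the origin on a cart in front of the work surface, level with it; the furniture and walls round the work are solid. World frame = base frame: x ahead of the robot, y to its left, z up, the work surface at z = 0. Lengths are in m, angles in rad, forces in N, time in s.
With the tool pointing down it reaches from about 0.35 to 0.975 m from the base axis. Payload 4.9 kg.
Tool frame: the origin (TCP) lies at the centre of the arm's flange, where the gripper is bolted on; the fingertips stand 173 mm ahead of it and the grasp point (between the pads) lies 155 mm ahead of it (ctrl.finger_overhang is the distance from the TCP to the fingertips, in m); z points along the fingers, y is the direction in which the jaws open and shut (so a half turn about z gives the same grasp; the last joint's range is limited). The gripper opens to 85 mm and grips with 20 to 120 N. Pads are 22 mm wide; open, the fingers measure 114 mm over their backs; the gripper's body (76 mm by 85 mm) begins 54 mm behind the grasp point. The pads swing forward as they close: fully open they stand 13 mm farther back than shut.
Start: joints at [-1.294, 0.053, 1.613, -0, 1.476, -0.119], TCP at [0.241, -0.577, 0.405] pointing down, gripper open.
Joint ranges: [-3.01, 3.01], [-1.01, 2.22], [0.06, 2.58], [-1.02, 4.17], [0.09, 2.62], [-3.14, 3.14]. Speed limits (rad/s): [2.57, 2.57, 3.14, 3.14, 3.14, 3.14].

INTERFACE

Orientations are given as a rotation vector (axis times angle).
In Python, from station import ctrl, eyes, spotter gives the robot as it stands.
- The arm moves only by the shell command python3 -m crank 'ROWS' [FORCE]. ROWS is JSON, a list of rows, each a list of 7 numbers: the turn, a rotation vector about the tool's x, y, z in rad, then the shift along the tool's x, y, z in mm, then the closure, from -1 (fully open) to 1 (shut). A call has 1 to 8 rows; each row shifts and turns the pose as measured when the row begins, along the tool's axes as they then stand; what a row does not reach is not made up. A row lasts 1/12 s, in which the tool goes at most 41.7 mm and 7.16 degrees, less where a joint would pass 70% of its speed; a pose out of reach is approached as far as the arm can. A call is refused whole if a number of a shift passes 41.7 or a number of a turn 0.125, either way. A call with a gripper value outside its range is refused whole. The fingers move at their own pace and stop on an object; FORCE is the grip in N (left out, the last holds). Time passes only in rows, so rows that do not move let the fingers close. It gives the time, the measured TCP pose, the force and the opening at its end, in the units of the state.
- ctrl.get_obs(): the state, without advancing time (a new reading comes with each control period).
- eyes.get_image(name): name is "scene" or "top" or "wrist"; returns a dict with "image" (480x640x3 uint8, red, green, blue), "vertical_fov" (degrees; the focal length in pixels is half the picture's height over the tangent of half this angle, whatever the lens; pixels are square), "cx", "cy" (the principal point, pixels), "dist" ([k1, k2, p1, p2, k3] as OpenCV has them; the pictures are not rectified), "rvec" (rotation vector, rad) and "tvec" (3), from world to camera coordinates, as OpenCV has them; the wrist camera has in their place "mount" (4x4, takes a point from camera to tool coordinates, whose origin is the TCP and whose axes are the flange's). Camera axes: x right, y down, z forward; pixel columns grow to the right and rows downward; lengths in m; the calibration is good to about 2 mm. A picture is of the moment at which its call begins: read the wrist's pose just before it. There is no depth.
- ctrl.finish_job(): hands the job in, once; it reports no verdict.
Trained networks look in a picture, given as the dict that the camera call returned (one of the last four; its "shot" number tells which), for a name from the list of things; names that differ only in an ending like _2 or _b are one class to them, and where a whole thing is asked for, a point or a joint stands for the part that bears it (a point fixed in the world has none). Each returns a list of dicts, best first, with "confidence" (0 to 1); they miss things now and then, are a little off and sometimes report something else, mostly with a low value. They report only what shows in the picture. A call takes as long as a camera call. They do not tell look-alikes from the thing itself.
- spotter.look_for(query, picture): "centre" ([x, y, z] in m, in world coordinates, good to about 4 mm: the middle of the surface that is visible of it).
- spotter.outline_of(query, picture): "region" (480x640 bool, what is visible of it).
- spotter.mark_of(query, picture): "centre" ([x, y, z] in m, in world coordinates, good to about 4 mm: a listed point, or the origin of a listed thing).
The state is a dict: "t": time; "q": joint angles; "dq": joint speeds; "effort": joint torques, N m; "tool_pos": TCP position; "tool_rot": TCP orientation; "contact_force": force on the tool from outside, world axes, zero at the start; "wrist_torque": the same for the moment, N m; "opening": finger opening in m.
Only numpy, scipy, OpenCV 4.12 (cv2) and the standard library are available. Lean on these libraries where they do the work, as an engineer would, in place of code of your own. Each camera call takes 0.05 s, during which the arm holds its last target.

TASK

Set up the V-block for bonding: take the two dowel pins from the rack one by one and put them fully home in the two bores of the stop block at the end of the groove. Then lay the lens barrel in the V-groove with its glass lens end up against the two pins, and press it down firmly (about 10 to 20 N, more than its own weight) so that it bears on both sides of the groove; never ram it. The job finishes while you are still holding the barrel pressed down like this; leave the solder reel, the tin and the loose circuit board where they are.

Things in the scene. Friction and masses are not known exactly. Their poses are not given: they have to be found in the camera images.
- fixture: steel V-block fixture, fixed, turned up to 0.5 rad. Origin on the worktop under mid-groove; x along the groove towards the stop block, z up. Dark base plate x -60 to +48, 72 wide, 10 mm thick. Two V saddles, centred at x = -38 and +38, each 16 long, 56 wide, 44 mm high, with a 60 mm gap for fingers. Steel stop block x +48 to +72, 72 wide, 30 mm high, with two bores.
- flank_left: the two ground steel faces on the left (+y) side of the V, one on each saddle, sloping at 45 degrees; fixed to the fixture, same origin and axes as the fixture
- flank_right: the same on the right (-y) side of the V
- groove (a point): where the middle of the barrel's axis lies when the barrel is seated: 50 mm above the worktop (z = 0), midway between the saddles; axes as the fixture. The seated barrel touches each flank 12 mm below and 12 mm beside this axis. With the lens end against the pins the barrel's origin is here.
- bore_left (a point): centre of the mouth of the left (+y) bore, 13.5 mm wide with a 2 mm chamfer, 24 mm deep, at x = +60, y = +14, z = 30 mm of the fixture. A pin fully home here stands with its top 76 mm above the worktop (z = 0).
- bore_right (a point): centre of the mouth of the right (-y) bore, the same, at y = -14 mm
- rack: grey plastic pin rack, fixed, 44 x 100 x 22 mm, origin centre of its underside, with two holes 16 mm deep and 13.5 mm wide at y = +28 and -28 mm
- pin_1: plain steel dowel pin, 12 mm diameter, 70 mm long, 50 g (true mass may differ by a third), chamfered foot; origin at the centre of its foot, z up along the pin. At the start it stands in the rack's +y hole, foot 6 mm and top 76 mm above the worktop (z = 0). Either pin may go in either bore.
- pin_1_foot (a point): centre of the foot of pin_1 (same as its origin)
- pin_2: an identical pin, at the start in the rack's -y hole
- pin_2_foot (a point): centre of the foot of pin_2
- barrel: dark steel lens barrel, 108 x 34 mm diameter, about 0.2 kg (give or take a third). Origin on its axis, mid-length; x along it to the glass lens end, z up. An aluminium eight-sided grip ring round the middle (32 mm long, 40 across flats) keeps it from rolling: axis 20 to 21 mm above z = 0 as it lies, two flats upright at +y and -y. The other end has a 26 mm step, 8 mm long.
- lens_end (a point): centre of the lens end face of the barrel, 54 mm from its origin along +x
- reel: small solder reel, 55 mm wide, 30 mm high; a bystander
- tin: round dark tip-cleaner tin, 51 mm wide, 38 mm high; a bystander
- small_board: loose circuit board, 35 x 49 mm, 14 mm high; a bystander
Things that resemble listed ones, but are neither listed nor needed, are in the scene too. What is shaped like the barrel but green is not meant.

How it is judged:
By the outcome, as a careful person would: the job done as asked, in the order asked, and still so for the second after the job is handed in, while the arm keeps its last pose, push and grip.
It also fails if it takes over 72 s, if anything falls off the work surface, if the arm or the gripper's body presses on something with over 40 N, if the wrist force passes 120 N, or if a joint passes its speed limit or range.

## Working session

There is one attempt and no reset: what is moved stays moved. The work goes in short steps, Python scripts to look and compute and a shell command to move; the robot and the scene stay as the last step left them, time stands still between calls to the robot, and variables do not carry over. Pictures are saved under pics/ and viewed, and the job is handed in when it is done.

```bash
ls; mkdir -p pics
python3 - <<'E'
from station import ctrl, eyes, spotter
import cv2
print(ctrl.get_obs())
for n in ["scene","top"]:
    p=eyes.get_image(n); cv2.imwrite(f"pics/{n}0.png",p["image"][:,:,::-1])
    print(n,{k:v for k,v in p.items() if k!="image"})
    for q in ["bore_left","bore_right","pin_1_foot","barrel","lens_end","rack","groove","fixture"]:
        r=spotter.mark_of(q,p); print(q,[(round(d["confidence"],2),[round(float(c),4) for c in d["centre"]]) for d in r][:3])
E
```

```text
pics
{'t': 0.0, 'q': array([-1.29401015e+00,  5.33734263e-02,  1.61426665e+00, -2.28874517e-05,
        1.47603044e+00, -1.18958202e-01]), 'dq': array([-0.00102786, -0.00051604, -0.00075195,  0.00053697,  0.00019959,
        0.00013205]), 'effort': array([ 1.45308553e-03, -3.93677545e+01, -3.70171595e+01, -7.99256009e-05,
        6.96938179e-03, -1.96749966e-05]), 'tool_pos': array([ 0.24088449, -0.57643018,  0.40346872]), 'tool_rot': array([-3.07826113e+00, -6.17181752e-01,  2.92783170e-04]), 'contact_force': array([-0.10814758,  0.1470529 ,  0.35001335]), 'wrist_torque': array([0.01239519, 0.0455576 , 0.00565786]), 'opening': 0.08530453746445373}
scene {'vertical_fov': 56.81480621714856, 'cx': 317.85582856468295, 'cy': 244.67130540574237, 'dist': array([0.0221247, 0.       , 0.       , 0.       , 0.       ]), 'rvec': array([ 0.64692899, -2.36710635,  1.50046182]), 'tvec': array([0.38976891, 0.21439926, 0.78251005]), 'shot': 1}
bore_left []
bore_right [(0.57, [0.5509, 0.112, 0.0328])]
pin_1_foot [(0.49, [0.4737, -0.3331, 0.0023])]
barrel [(0.89, [0.4797, -0.0792, 0.018]), (0.67, [0.
[... 444 characters left out ...]
      ,  0.        ]), 'rvec': array([ 2.13276191, -2.08529439,  0.1886304 ]), 'tvec': array([-0.11792496,  0.51732397,  1.30726876]), 'shot': 2}
bore_left [(0.75, [0.5527, 0.1406, 0.0297])]
bore_right [(0.8, [0.5551, 0.1119, 0.0257])]
pin_1_foot [(0.41, [0.4687, -0.3261, 0.0054])]
barrel [(0.97, [0.4747, -0.0753, 0.0229]), (0.77, [0.3891, 0.2569, 0.0224]), (0.68, [0.5217, -0.2099, 0.0208])]
lens_end [(0.61, [0.3869, 0.2028, 0.0209]), (0.59, [0.5286, -0.0713, 0.0234]), (0.55, [0.4755, -0.2381, 0.0213])]
rack [(0.76, [0.4814, -0.3573, 0.005]), (0.33, [0.529, -0.0682, 0.0211])]
groove [(0.55, [0.4939, 0.1238, 0.052])]
fixture [(0.66, [0.4925, 0.1246, -0.0008]), (0.3, [0.6605, 0.1002, 0.0007])]
```

View pics/scene0.png

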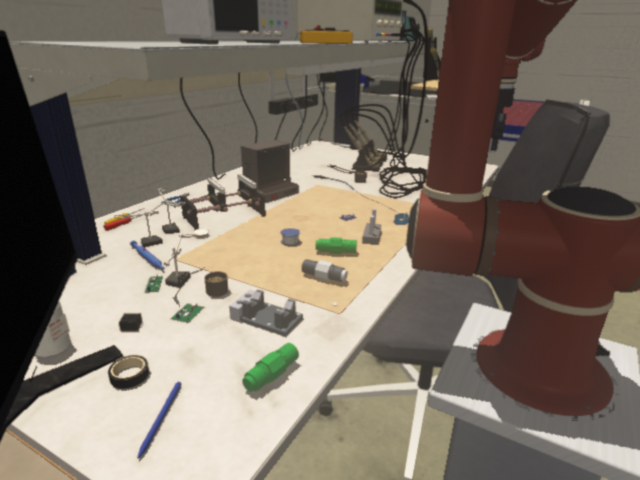

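View pics/top0.png

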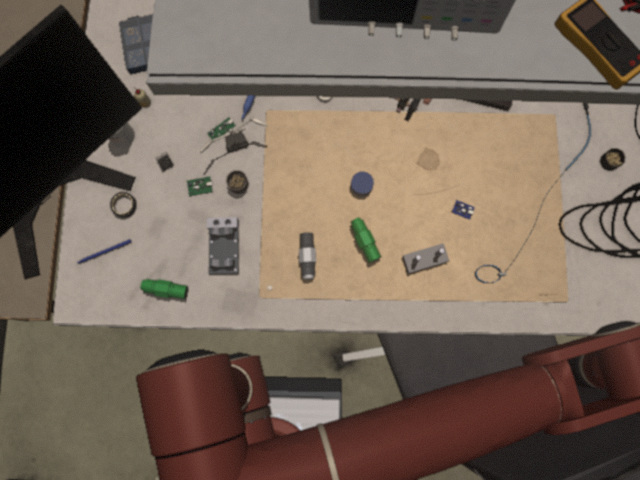

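The top view shows the fixture at (224,250) with the stop block upward (+x), the rack with two pins at (426,259), and the barrel at (307,256). Green decoys are at (164,289) and (366,240). I'll write the helpers and move over the rack for a wrist look.

```bash
cat > h.py <<'E'
import numpy as np, cv2
from scipy.spatial.transform import Rotation as Ro
from station import ctrl, eyes, spotter
def K(p):
    f=240/np.tan(np.radians(p["vertical_fov"])/2); return np.array([[f,0,p["cx"]],[0,f,p["cy"]],[0,0,1.]])
def c2w(p,o=None):
    "R,t camera->world"
    if "mount" in p:
        T=np.eye(4); T[:3,:3]=Ro.from_rotvec(o["tool_rot"]).as_matrix(); T[:3,3]=o["tool_pos"]; T=T@np.array(p["mount"]); return T[:3,:3],T[:3,3]
    R=Ro.from_rotvec(p["rvec"]).as_matrix(); return R.T,-R.T@p["tvec"]
def unproj(p,uv,z,o=None):
    R,t=c2w(p,o); n=cv2.undistortPoints(np.array(uv,float).reshape(-1,1,2),K(p),p["dist"]).reshape(-1,2)
    d=np.c_[n,np.ones(len(n))]@R.T; return t+d*((z-t[2])/d[:,2])[:,None]
def proj(p,X,o=None):
    R,t=c2w(p,o); Rw=R.T; return cv2.projectPoints(np.array(X,float).reshape(-1,3),cv2.Rodrigues(Rw)[0],-Rw@t,K(p),p["dist"])[0].reshape(-1,2)
def pose():
    o=ctrl.get_obs(); R=Ro.from_rotvec(o["tool_rot"]).as_matrix(); return o,R
def down(psi):
    y=np.array([np.cos(psi),np.sin(psi),0]); z=np.array([0,0,-1.]); return np.c_[np.cross(y,z),y,z]
def plan(tcp,psi,vmax=38,wmax=.11):
    "suggest rows for straight move to tcp / jaw angle psi tool down (mod pi nearest)"
    o,R=pose(); p0=o["tool_pos"]; cand=[Ro.from_matrix(R.T@down(psi+k*np.pi)) for k in (0,1)]
    q=o["q"]; 
    rv=min((c.as_rotvec() for c in cand),key=np.linalg.norm)
    d=np.array(tcp)-p0; n=int(max(1,np.ceil(np.linalg.norm(d)*1e3/vmax),np.ceil(np.linalg.norm(rv)/wmax)))
    Rk=R; print("n",n,"d_world mm",np.round(d*1e3,1),"rot",np.round(rv,3))
    for k in range(n):
        s=Rk.T@d*1e3/n; r=rv/n; print([*[float(x) for x in np.round(r,3)],*[float(x) for x in np.round(s,1)]])
        Rk=Rk@Ro.from_rotvec(r).as_matrix()
def st():
    o,R=pose(); print("t %.2f"%o["t"],"tcp",np.round(o["tool_pos"]*1e3,1),"psi %.3f"%np.arctan2(R[1,1],R[0,1]),"tilt",np.round(R[:2,2],4),"F",np.round(o["contact_force"],1),"M",np.round(o["wrist_torque"],2),"open %.1f"%(o["opening"]*1e3),"q",np.round(o["q"],2)); return o
E
python3 - <<'E'
from h import *
p=eyes.get_image("top")
print("pins",unproj(p,[[417,266],[441,256]],.076), "rack ctr",unproj(p,[[426,258]],.022))
st(); plan([.43,-.35,.40],0.28)
w=eyes.get_image("wrist"); print(w["mount"])
E
```

```text
pins [[ 0.45107735 -0.32974383  0.076     ]
 [ 0.47502696 -0.38433998  0.076     ]] rack ctr [[ 0.47867755 -0.35917294  0.022     ]]
t 0.95 tcp [ 241.  -576.7  404.7] psi -1.175 tilt [ 0.     -0.0001] F [ 0.   0.6 -0.1] M [ 0.02 -0.    0.03] open 85.6 q [-1.29  0.05  1.61 -0.    1.48 -0.12]
n 14 d_world mm [189.  226.7  -4.7] rot [ 0.     0.    -1.455]
[0.0, 0.0, -0.104, 18.7, -9.7, 0.3]
[0.0, 0.0, -0.104, 19.6, -7.7, 0.3]
[0.0, 0.0, -0.104, 20.3, -5.7, 0.3]
[0.0, 0.0, -0.104, 20.8, -3.5, 0.3]
[0.0, 0.0, -0.104, 21.0, -1.4, 0.3]
[0.0, 0.0, -0.104, 21.1, 0.8, 0.3]
[0.0, 0.0, -0.104, 20.9, 3.0, 0.3]
[0.0, 0.0, -0.104, 20.4, 5.2, 0.3]
[0.0, 0.0, -0.104, 19.8, 7.3, 0.3]
[0.0, 0.0, -0.104, 18.9, 9.3, 0.3]
[0.0, 0.0, -0.104, 17.9, 11.2, 0.3]
[0.0, 0.0, -0.104, 16.6, 13.0, 0.3]
[0.0, 0.0, -0.104, 15.2, 14.6, 0.3]
[0.0, 0.0, -0.104, 13.6, 16.1, 0.3]
[[-1.70075351e-04 -9.62906898e-01 -2.69833794e-01  6.85217796e-02]
 [ 9.99999866e-01 -3.17954066e-05 -5.16834124e-04 -1.43689194e-03]
 [ 4.89083668e-04 -2.69833845e-01  9.62906775e-01  3.03568175e-02]
 [ 0.00000000e+00  0.00000000e+00  0.00000000e+00  1.00000000e+00]]
```

```bash
python3 -m crank '[[0,0,-0.11,19.5,-9,0,-1],[0,0,-0.11,20,-7,0,-1],[0,0,-0.11,21,-5,0,-1],[0,0,-0.11,21,-3,0,-1],[0,0,-0.11,21,-1,0,-1],[0,0,-0.11,21,1,0,-1],[0,0,-0.11,21,3,0,-1],[0,0,-0.11,21,5,0,-1]]' && python3 -m crank '[[0,0,-0.11,20,7,0,-1],[0,0,-0.11,20,9,0,-1],[0,0,-0.11,18,11,0,-1],[0,0,-0.11,17,13,0,-1],[0,0,-0.11,16,14,0,-1],[0,0,0,0,0,0,-1]]'
python3 - <<'E'
from h import *
o=st(); p=eyes.get_image("wrist"); cv2.imwrite("pics/w1.png",p["image"][:,:,::-1])
for q in ["pin_1_foot","rack","pin_1"]:
    r=spotter.mark_of(q,p); print(q,[(round(d["confidence"],2),np.round(d["centre"],4)) for d in r][:3])
print(proj(p,[[.451,-.330,.076],[.475,-.384,.076]],o))
E
```

```text
t: 1.67
tool_pos: [0.3493, -0.4421, 0.4045]
tool_rot: [2.491, 1.912, -0.002]
contact_force: [-0.1, -0.2, 0.4]
opening: 0.0854
t: 2.17
tool_pos: [0.4104, -0.3447, 0.4049]
tool_rot: [1.834, 2.548, -0.001]
contact_force: [0.4, 0.7, 0.7]
opening: 0.0855
t 2.17 tcp [ 410.4 -344.7  404.9] psi 0.323 tilt [ 0.0015 -0.0017] F [0.4 0.7 0.7] M [ 0.01 -0.02 -0.  ] open 85.5 q [-0.84 -0.16  1.82  0.    1.48 -1.16]
pin_1_foot [(0.69, array([ 0.472 , -0.3256,  0.0067]))]
rack [(0.74, array([ 0.483 , -0.3575,  0.0015]))]
pin_1 [(0.75, array([ 0.4907, -0.3854,  0.0038])), (0.56, array([ 0.4703, -0.3275,  0.0093]))]
[[371.81045294 222.42299198]
 [375.40540757 283.72339132]]
```

View pics/w1.png

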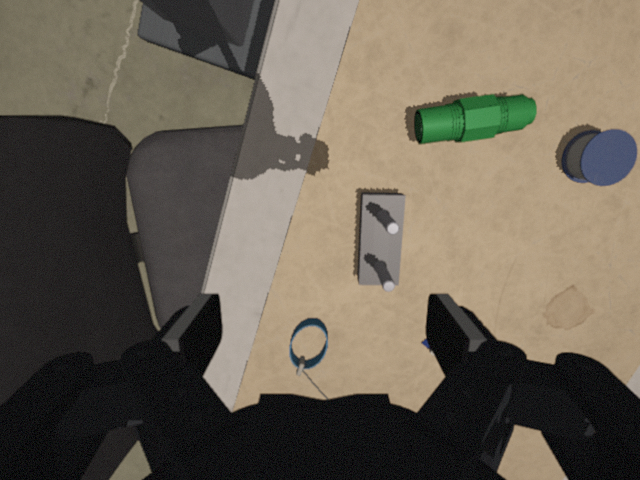

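The wrist view shows the rack at (381,240). The bright pin tops are at about (393,228) and (388,286), and their shadows fall to the left.

Run:
```python
from h import *
o=st(); p=eyes.get_image("wrist"); g=p["image"].min(2)
m=(g>190).astype(np.uint8)
n,l,s,c=cv2.connectedComponentsWithStats(m)
for i in range(1,n):
    if 340<c[i][0]<430 and 200<c[i][1]<310 and s[i][4]>15: print(s[i],c[i],unproj(p,[c[i]],.076,o))
for q in ["pin_1","pin_2"]:
    for d in spotter.outline_of(q,p): 
        ys,xs=np.nonzero(d["region"]); print(q,d["confidence"],xs.mean(),ys.mean(),len(xs))
cv2.imwrite("pics/w1c.png",cv2.resize(p["image"][180:310,330:440,::-1],None,fx=5,fy=4.5,interpolation=cv2.INTER_CUBIC))
# rack corners at z=.022
print(unproj(p,[[364,193],[405,196],[400,284],[359,282]],.022,o))
```

```text
t 2.37 tcp [ 408.9 -347.6  404.9] psi 0.315 tilt [ 0.0005 -0.0032] F [0.5 1.  1. ] M [ 0.03  0.03 -0.  ] open 85.3 q [-0.84 -0.16  1.82 -0.    1.48 -1.16]
[392 221   9   8  61] [396.04918033 224.44262295] [[ 0.47043501 -0.32874985  0.076     ]]
pin_1 0.86 390.4326923076923 219.06730769230768 312
pin_1 0.74 387.46604938271605 273.4567901234568 324
pin_2 0.86 390.4326923076923 219.06730769230768 312
pin_2 0.74 387.46604938271605 273.4567901234568 324
[[ 0.44212101 -0.31661367  0.022     ]
 [ 0.48328638 -0.30642658  0.022     ]
 [ 0.51427509 -0.39908951  0.022     ]
 [ 0.4703361  -0.41089478  0.022     ]]
```

View pics/w1c.png

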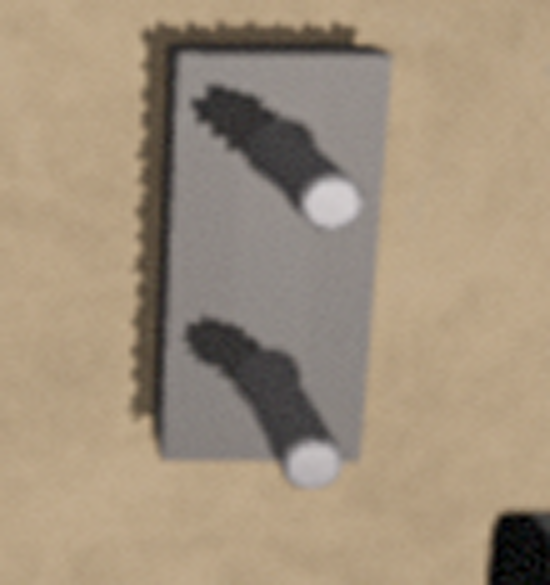

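Run:
```python
from h import *
o=st(); p=eyes.get_image("wrist")
print(unproj(p,[[396.2,224.7],[392.6,283.1]],.076,o))
print(unproj(p,[[330+175/5,180+48/4.5],[330+390/5,180+50/4.5],[330+360/5,180+460/4.5],[330+160/5,180+458/4.5]],.022,o))
st()
```

```text
t 2.52 tcp [ 408.7 -347.9  404.8] psi 0.315 tilt [ 0.0005 -0.0028] F [ 0.5 -0.4  0.1] M [-0.03  0.01  0.04] open 85.1 q [-0.84 -0.16  1.82 -0.    1.48 -1.16]
[[ 0.47045911 -0.32911285  0.076     ]
 [ 0.48769439 -0.38251307  0.076     ]]
[[ 0.44210651 -0.31420791  0.022     ]
 [ 0.48416975 -0.30096484  0.022     ]
 [ 0.51537852 -0.39658678  0.022     ]
 [ 0.47318385 -0.40976071  0.022     ]]
t 2.57 tcp [ 408.7 -347.8  404.8] psi 0.315 tilt [ 0.0004 -0.0027] F [-0.3 -0.1 -0.5] M [-0.01  0.02  0.01] open 85.3 q [-0.84 -0.16  1.82 -0.    1.48 -1.16]
```

Run:
```python
from h import *
plan([.4705,-.3291,.32],0.312)
```

```text
n 3 d_world mm [ 61.8  18.7 -84.8] rot [-0.     0.003  0.003]
[-0.0, 0.001, 0.001, -0.4, 21.5, 28.3]
[-0.0, 0.001, 0.001, -0.4, 21.5, 28.3]
[-0.0, 0.001, 0.001, -0.4, 21.5, 28.3]
```

```bash
python3 -m crank '[[0,0.001,0.001,-0.4,22,28,-1],[0,0.001,0.001,-0.4,22,28,-1],[0,0,0,-0.4,22,28,-1],[0,0,0,0,0,0,-1],[0,0,0,0,0,0,-1]]'
python3 - <<'E'
from h import *
st();plan([.4705,-.3291,.221],0.312)
E
```

```text
t: 2.98
tool_pos: [0.4732, -0.3327, 0.321]
tool_rot: [1.855, 2.526, -0.005]
contact_force: [0.4, 0.5, 0.2]
opening: 0.0857
t 2.98 tcp [ 473.2 -332.7  321. ] psi 0.304 tilt [ 0.0039 -0.0071] F [0.4 0.5 0.2] M [ 0.02 -0.03 -0.02] open 85.7 q [-0.74  0.01  1.8  -0.    1.32 -1.04]
n 3 d_world mm [  -2.7    3.6 -100. ] rot [ 0.002  0.008 -0.008]
[0.001, 0.003, -0.003, 1.7, -0.5, 33.3]
[0.001, 0.003, -0.003, 1.6, -0.5, 33.3]
[0.001, 0.003, -0.003, 1.5, -0.5, 33.3]
```

```bash
python3 -m crank '[[0.001,0.003,-0.003,2,-1,33,-1],[0.001,0.003,-0.003,2,-1,33,-1],[0,0.002,-0.003,1,-0.5,25,-1],[0,0,0,0,0,0,-1],[0,0,0,0,0,0,-1]]'
python3 - <<'E'
from h import *
st();plan([.4705,-.3291,.221],0.312)
E
```

```text
t: 3.4
tool_pos: [0.4694, -0.3338, 0.2347]
tool_rot: [1.847, 2.528, -0.004]
contact_force: [1.1, -0.5, 0.4]
opening: 0.0855
t 3.40 tcp [ 469.4 -333.8  234.7] psi 0.309 tilt [ 0.0069 -0.0084] F [ 1.1 -0.5  0.4] M [-0.01  0.05  0.04] open 85.5 q [-0.75  0.1   1.86 -0.    1.17 -1.06]
n 1 d_world mm [  1.1   4.7 -13.7] rot [ 0.004  0.01  -0.003]
[0.004, 0.01, -0.003, 4.3, 2.5, 13.7]
```

```bash
python3 -m crank '[[0.004,0.01,-0.003,4.3,2,14,-1],[0,0,0,0,0,0,-1],[0,0,0,0,0,0,-1]]'
python3 - <<'E'
from h import *
st();plan([.4705,-.3291,.221],0.312)
p=eyes.get_image("wrist"); cv2.imwrite("pics/w2.png",p["image"][:,:,::-1])
E
```

```text
t: 3.65
tool_pos: [0.4709, -0.3312, 0.2255]
tool_rot: [1.847, 2.532, -0.001]
contact_force: [0.6, -0.2, 0.7]
opening: 0.0851
t 3.65 tcp [ 470.9 -331.2  225.5] psi 0.310 tilt [ 0.0055 -0.0052] F [ 0.6 -0.2  0.7] M [-0.01 -0.04 -0.01] open 85.1 q [-0.74  0.11  1.87 -0.    1.15 -1.05]
n 1 d_world mm [-0.4  2.1 -4.5] rot [ 0.004  0.007 -0.002]
[0.004, 0.007, -0.002, 2.2, 0.3, 4.4]
```

View pics/w2.png

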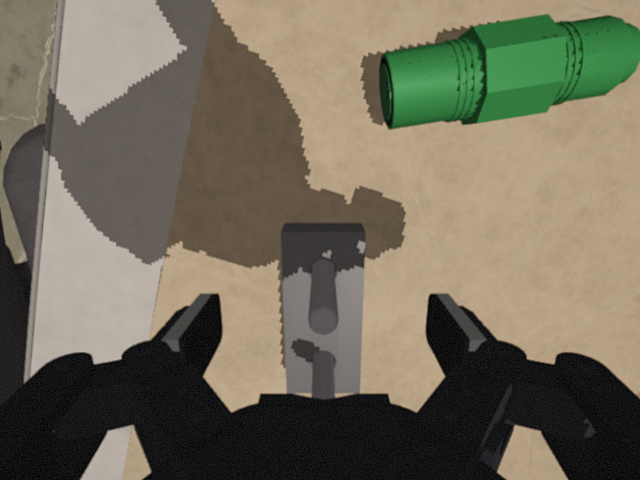

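The pin top at (323,320) is centred between the pads (219 and 428). I'll make a final trim and close.

```bash
python3 -m crank '[[0.006,0.01,-0.002,3,0.3,6,-1],[0,0,0,0,0,0,-1],[0,0,0,0,0,0,0.5],[0,0,0,0,0,0,1],[0,0,0,0,0,0,1],[0,0,0,0,0,0,1],[0,0,0,0,0,0,1],[0,0,0,0,0,0,1]]' 60
python3 - <<'E'
from h import *
st()
E
```

```text
t: 4.37
tool_pos: [0.4714, -0.3286, 0.2226]
tool_rot: [1.848, 2.54, -0.001]
contact_force: [0.6, 0.1, -0.3]
opening: 0.0121
t 4.37 tcp [ 471.4 -328.6  222.6] psi 0.313 tilt [ 0.0001 -0.0006] F [ 0.6  0.1 -0.3] M [ 0.05 -0.05  0.  ] open 12.1 q [-0.74  0.12  1.87 -0.    1.16 -1.05]
```

```bash
python3 -m crank '[[0,0,0,0,0,-20,1],[0,0,0,0,0,-38,1],[0,0,0,0,0,-38,1],[0,0,0,0,0,-38,1],[0,0,0,0,0,0,1]]'
python3 - <<'E'
from h import *
st(); plan([.54,.15,.37],.07)
E
```

```text
t: 4.78
tool_pos: [0.4704, -0.328, 0.3568]
tool_rot: [-1.845, -2.535, 0.0]
contact_force: [1.1, -1.6, 0.4]
opening: 0.0099
t 4.78 tcp [ 470.4 -328.   356.8] psi 0.313 tilt [-0.0056  0.004 ] F [ 1.1 -1.6  0.4] M [-0.06  0.   -0.  ] open 9.9 q [-0.74 -0.03  1.78 -0.    1.4  -1.05]
n 13 d_world mm [ 69.6 478.   13.2] rot [-0.005 -0.005  0.243]
[-0.0, -0.0, 0.019, 33.3, 16.4, -0.9]
[-0.0, -0.0, 0.019, 33.6, 15.8, -0.9]
[-0.0, -0.0, 0.019, 33.9, 15.1, -0.9]
[-0.0, -0.0, 0.019, 34.2, 14.5, -0.9]
[-0.0, -0.0, 0.019, 34.5, 13.9, -0.9]
[-0.0, -0.0, 0.019, 34.7, 13.2, -0.9]
[-0.0, -0.0, 0.019, 35.0, 12.6, -0.9]
[-0.0, -0.0, 0.019, 35.2, 11.9, -1.0]
[-0.0, -0.0, 0.019, 35.4, 11.3, -1.0]
[-0.0, -0.0, 0.019, 35.6, 10.6, -1.0]
[-0.0, -0.0, 0.019, 35.8, 9.9, -1.0]
[-0.0, -0.0, 0.019, 36.0, 9.3, -1.0]
[-0.0, -0.0, 0.019, 36.2, 8.6, -1.0]
```

The opening now reads 9.9 mm, less than the 12 mm pin, so I need to check the grasp.

Run:
```python
from h import *
p=eyes.get_image("wrist"); cv2.imwrite("pics/w3.png",p["image"][:,:,::-1]); st()
```

```text
t 4.83 tcp [ 469.8 -327.5  353.2] psi 0.313 tilt [-0.009   0.0071] F [-1.  -0.3 -1.8] M [-0.02  0.    0.01] open 10.3 q [-0.74 -0.03  1.78 -0.    1.4  -1.05]
```

View pics/w3.png

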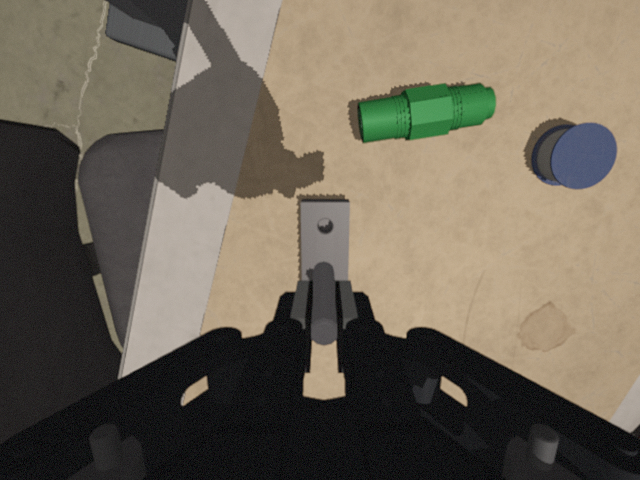

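Run:
```python
from h import *
p=eyes.get_image("wrist"); o=st()
T=np.array(p["mount"]); Ti=np.linalg.inv(T)
for X in [[0,0,.2166],[0,0,.1466],[0,0,.155],[0,0,.173]]:
    print(X,cv2.projectPoints(np.array([X]),cv2.Rodrigues(Ti[:3,:3])[0],Ti[:3,3],K(p),p["dist"])[0].ravel())
im=p["image"]; cv2.imwrite("pics/w3c.png",cv2.resize(im[230:380,240:400,::-1],None,fx=4,fy=4,interpolation=cv2.INTER_CUBIC))
```

```text
t 4.88 tcp [ 469.2 -326.9  349.9] psi 0.313 tilt [-0.0129  0.0107] F [-0.4 -0.1 -1.2] M [-0.   -0.01  0.02] open 10.2 q [-0.74 -0.03  1.79 -0.    1.4  -1.05]
[0, 0, 0.2166] [323.55570079 268.6757357 ]
[0, 0, 0.1466] [323.4457456  333.41864981]
[0, 0, 0.155] [323.46456027 322.33903315]
[0, 0, 0.173] [323.4983354  302.45084479]
```

View pics/w3c.png

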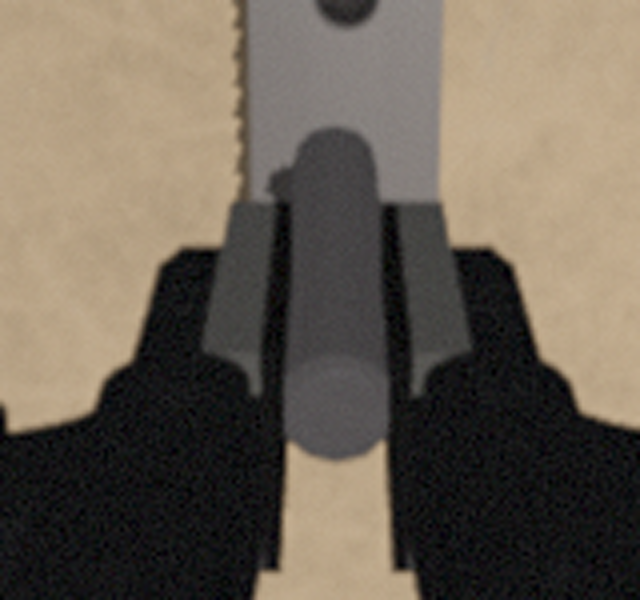

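The pin is held upright: the foot sits at about (323,268), where it was predicted to be. Moving to the fixture.

```bash
python3 -m crank '[[0,0.008,0.02,20,9,-2,1],[0,0.008,0.02,34,16,-2,1],[0,0,0.02,35,15,-2,1],[0,0,0.02,35,15,-2,1],[0,0,0.02,35,14,-2,1],[0,0,0.02,35,14,-2,1],[0,0,0.02,35,13,-2,1],[0,0,0.02,35,12,-2,1]]' && python3 -m crank '[[0,0,0.02,35,12,-2,1],[0,0,0.02,35,11,-2,1],[0,0,0.02,36,10,-2,1],[0,0,0.02,36,10,-2,1],[0,0,0,0,0,0,1],[0,0,0,0,0,0,1]]'
python3 - <<'E'
from h import *
o=st(); plan([.545,.15,.37],.06)
p=eyes.get_image("wrist"); cv2.imwrite("pics/w4.png",p["image"][:,:,::-1])
for q in ["bore_left","bore_right","groove","flank_left","fixture"]:
    r=spotter.mark_of(q,p); print(q,[(round(d["confidence"],2),np.round(d["centre"],4)) for d in r][:3])
E
```

```text
t: 5.55
tool_pos: [0.5102, -0.0394, 0.3546]
tool_rot: [-2.035, -2.318, 0.0]
contact_force: [-0.4, 0.6, -0.7]
opening: 0.0095
t: 6.05
tool_pos: [0.5358, 0.1202, 0.3523]
tool_rot: [-2.11, -2.226, 0.026]
contact_force: [0.2, -0.2, -1.1]
opening: 0.0099
t 6.05 tcp [535.8 120.2 352.3] psi 0.055 tilt [-0.0649  0.0386] F [ 0.2 -0.2 -1.1] M [-0.03  0.01 -0.01] open 9.9 q [ 0.08 -0.08  1.83  0.04  1.45  0.02]
n 1 d_world mm [ 9.2 29.8 17.7] rot [-0.063 -0.042 -0.006]
[-0.063, -0.042, -0.006, 30.0, 9.7, -17.1]
bore_left [(0.94, array([0.5524, 0.1422, 0.0297]))]
bore_right [(0.71, array([0.5545, 0.1124, 0.0299]))]
groove []
flank_left []
fixture [(0.9, array([ 0.4968,  0.1233, -0.0023]))]
```

View pics/w4.png

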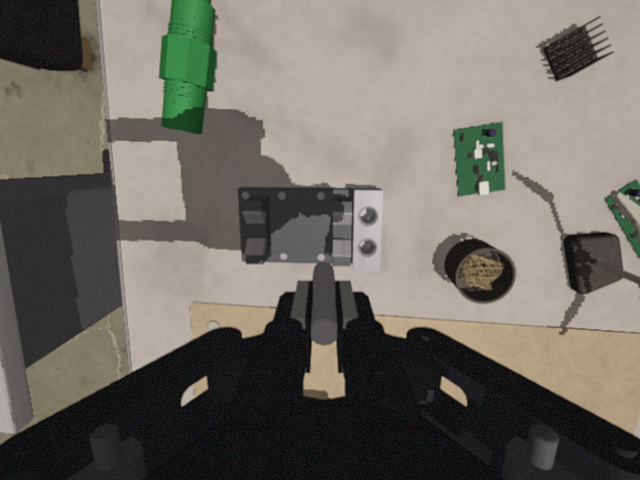

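The wrist view shows both bores in the stop block at (367,216) and (367,247), with the pin still held. The tool is tilted, so I'll level it first and then measure.

```bash
python3 -m crank '[[-0.063,-0.042,-0.006,10,10,-17,1],[0,0,0,0,0,0,1],[0,0,0,0,0,0,1],[0,0,0,0,0,0,1]]'
python3 - <<'E'
from h import *
o=st(); plan([.54,.13,.37],.07)
E
```

```text
t: 6.68
tool_pos: [0.5468, 0.1234, 0.3708]
tool_rot: [2.166, 2.273, 0.003]
contact_force: [-0.2, 0.4, -0.5]
opening: 0.0098
t 6.68 tcp [546.8 123.4 370.8] psi 0.048 tilt [ 0.0025 -0.0001] F [-0.2  0.4 -0.5] M [ 0.04  0.   -0.  ] open 9.8 q [ 0.09 -0.08  1.8  -0.    1.42  0.04]
n 1 d_world mm [-6.8  6.6 -0.8] rot [ 0.002  0.    -0.022]
[0.002, 0.0, -0.022, 7.0, -6.5, 0.8]
```

Run:
```python
from h import *
o=st(); p=eyes.get_image("wrist"); im=p["image"]
print(proj(p,[[.5524,.1422,.03],[.5545,.1124,.03]],o))
for q in ["bore_left","bore_right","fixture"]:
    r=spotter.mark_of(q,p); print(q,[(round(d["confidence"],2),np.round(d["centre"],4)) for d in r][:3])
    st()
cv2.imwrite("pics/w5c.png",cv2.resize(im[180:280,220:380,::-1],None,fx=5,fy=5,interpolation=cv2.INTER_CUBIC))
```

```text
t 6.68 tcp [546.8 123.4 370.8] psi 0.048 tilt [ 0.0025 -0.0001] F [-0.2  0.4 -0.5] M [ 0.04  0.   -0.  ] open 9.8 q [ 0.09 -0.08  1.8  -0.    1.42  0.04]
[[330.25584488 201.32121159]
 [330.80402733 233.09680857]]
bore_left [(0.83, array([0.5508, 0.1432, 0.0306]))]
t 6.78 tcp [546.6 123.4 370. ] psi 0.048 tilt [ 0.0012 -0.0004] F [-0.3  0.4 -1. ] M [-0.03  0.05  0.05] open 10.0 q [ 0.09 -0.08  1.8  -0.    1.42  0.04]
bore_right [(0.74, array([0.5525, 0.1143, 0.0303]))]
t 6.83 tcp [546.6 123.6 369.9] psi 0.048 tilt [ 0.0012 -0.0005] F [ 0.1  0.8 -0.4] M [-0.03  0.04 -0.02] open 10.2 q [ 0.09 -0.08  1.8  -0.    1.42  0.04]
fixture [(0.94, array([ 0.4947,  0.1248, -0.0021]))]
t 6.88 tcp [546.6 123.7 369.9] psi 0.049 tilt [ 0.0013 -0.0005] F [ 0.   0.9 -0.9] M [-0.   -0.    0.03] open 10.0 q [ 0.09 -0.08  1.8  -0.    1.42  0.04]
```

View pics/w5c.png

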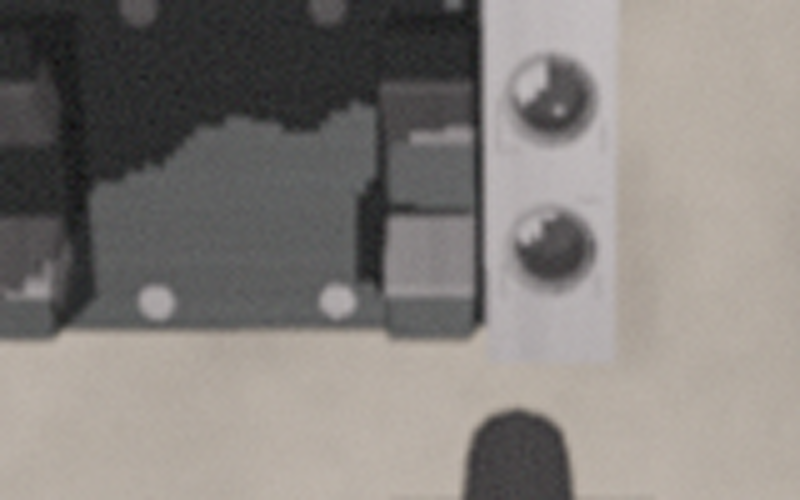

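Run:
```python
from h import *
o=st(); p=eyes.get_image("wrist")
c=lambda x,y:[220+(x+.5)/5-.5,180+(y+.5)/5-.5]
o2=dict(o); o2["tool_pos"]=np.array([.5467,.1235,.3703]); o2["tool_rot"]=Ro.from_matrix(Ro.from_rotvec(o["tool_rot"]).as_matrix()).as_rotvec()
B=unproj(p,[c(553,99.5),c(553,249)],.030,o); print(B, np.linalg.norm(B[0]-B[1])); d=B[0]-B[1]; print("yaw",np.arctan2(-d[0],d[1]))
T=np.array(p["mount"]); Ti=np.linalg.inv(T)
# stop block edges at z=.03: left edge line (482,0)-(490,360), right (617,0)-(617,360)
print(unproj(p,[c(483,5),c(490,358),c(617,355),c(618,5)],.03,o))
# pin foot outline in this image
X=[[.006*np.cos(a),.006*np.sin(a),.2166] for a in np.linspace(0,6.28,13)]
uv=cv2.projectPoints(np.array(X),cv2.Rodrigues(Ti[:3,:3])[0],Ti[:3,3],K(p),p["dist"])[0].reshape(-1,2); print("foot pred",uv.min(0),uv.max(0)); 
im=p["image"];cv2.imwrite("pics/w6c.png",cv2.resize(im[240:350,260:390,::-1],None,fx=5,fy=5,interpolation=cv2.INTER_CUBIC))
```

```text
t 6.88 tcp [546.6 123.7 369.9] psi 0.049 tilt [ 0.0013 -0.0005] F [ 0.   0.9 -0.9] M [-0.   -0.    0.03] open 10.0 q [ 0.09 -0.08  1.8  -0.    1.42  0.04]
[[0.55159423 0.14417186 0.03      ]
 [0.55308823 0.11631061 0.03      ]] 0.02790127356963625
yaw 0.05357152095372296
[[0.53820656 0.16051809 0.03      ]
 [0.54234349 0.09456339 0.03      ]
 [0.56625715 0.09631066 0.03      ]
 [0.56227479 0.16168456 0.03      ]]
foot pred [313.83927031 258.73031337] [334.66354008 278.30354665]
```

View pics/w6c.png

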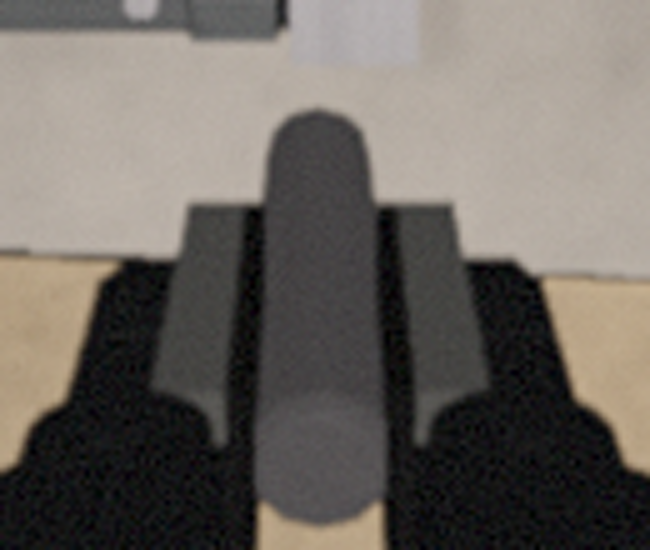

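Run:
```python
from h import *
plan([.5531,.1163,.27],.06,vmax=34)
```

```text
n 3 d_world mm [  6.5  -7.5 -99.9] rot [ 0.001  0.001 -0.011]
[0.0, 0.0, -0.004, -2.6, 2.0, 33.3]
[0.0, 0.0, -0.004, -2.6, 2.0, 33.3]
[0.0, 0.0, -0.004, -2.6, 2.0, 33.3]
```

```bash
python3 -m crank '[[0,0,-0.004,-2.5,2,33,1],[0,0,-0.004,-2.5,2,33,1],[0,0,-0.004,-2.5,2,33,1],[0,0,0,0,0,0,1],[0,0,0,0,0,0,1],[0,0,0,0,0,0,1]]'
python3 - <<'E'
from h import *
o=st(); plan([.5531,.1163,.265],.06)
p=eyes.get_image("wrist");im=p["image"]
cv2.imwrite("pics/w7c.png",cv2.resize(im[180:360,240:400,::-1],None,fx=3.3,fy=3.3,interpolation=cv2.INTER_CUBIC))
print(proj(p,[[.5531,.1163,.03],[.5515,.1442,.03]],o))
R=Ro.from_rotvec(o["tool_rot"]).as_matrix(); print("foot world",o["tool_pos"]+R@[0,0,.2166])
E
```

```text
t: 7.43
tool_pos: [0.554, 0.1163, 0.2709]
tool_rot: [2.151, 2.286, 0.006]
contact_force: [-0.2, 0.5, -0.3]
opening: 0.01
t 7.43 tcp [554.  116.3 270.9] psi 0.061 tilt [0.0048 0.0008] F [-0.2  0.5 -0.3] M [-0.03  0.03  0.  ] open 10.0 q [0.08 0.03 1.87 0.   1.24 0.01]
n 1 d_world mm [-0.9  0.  -5.9] rot [ 0.005 -0.001  0.001]
[0.005, -0.001, 0.001, 0.1, -0.9, 5.9]
[[320.92401643 255.4332512 ]
 [320.99002512 212.76833831]]
foot world [0.55506783 0.11647895 0.05432897]
```

View pics/w7c.png

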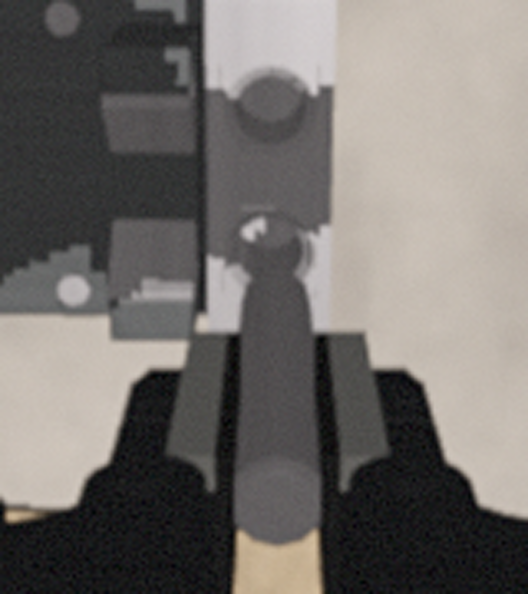

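```bash
python3 -m crank '[[0.005,-0.001,0,0.5,0,8,1],[0.003,0,0,0,0,8,1],[0,0,0,0,0,0,1],[0,0,0,0,0,0,1]]'
python3 - <<'E'
from h import *
o=st(); plan([.5541,.1168,.245],.06)
R=Ro.from_rotvec(o["tool_rot"]).as_matrix(); print("foot world",o["tool_pos"]+R@[0,0,.2166])
p=eyes.get_image("wrist");im=p["image"]
cv2.imwrite("pics/w8c.png",cv2.resize(im[180:360,240:400,::-1],None,fx=3.3,fy=3.3,interpolation=cv2.INTER_CUBIC))
print(proj(p,[[.5541,.1168,.03],[.5525,.1448,.03]],o))
E
```

```text
t: 7.82
tool_pos: [0.5567, 0.1176, 0.2615]
tool_rot: [2.148, 2.284, 0.011]
contact_force: [-0.5, -0.1, -0.3]
opening: 0.0098
t 7.82 tcp [556.7 117.6 261.5] psi 0.062 tilt [0.0094 0.0004] F [-0.5 -0.1 -0.3] M [ 0.   -0.    0.01] open 9.8 q [ 0.08  0.05  1.87 -0.    1.22  0.02]
n 1 d_world mm [ -2.6  -0.8 -16.5] rot [0.009 0.    0.002]
[0.009, 0.0, 0.002, -0.6, -2.8, 16.5]
foot world [0.55873307 0.11766524 0.04489156]
[[316.39288589 261.03218178]
 [316.32889662 216.54575752]]
```

View pics/w8c.png

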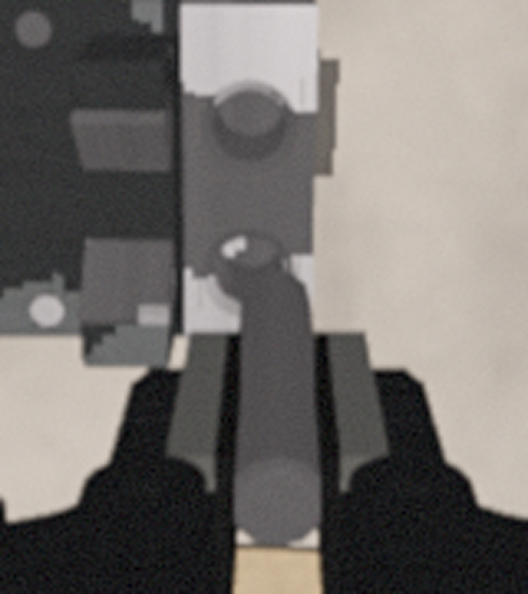

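The bores project where predicted, within about 0.5 px, so right is (0.554,0.117). The pin foot is about 4 mm too far in +x because of tilt and creep. I'll correct both.

```bash
python3 -m crank '[[0.012,0,0,-0.5,-3,0,1],[0.006,0,0,0,-1,0,1]]'
cat >> h.py <<'E'
def foot(L=.2166,t=None):
    o=st(); R=Ro.from_rotvec(o["tool_rot"]).as_matrix(); f=o["tool_pos"]+R@[0,0,L]; print("foot",np.round(f*1e3,1)); return o,f
E
python3 - <<'E'
from h import *
foot(); eyes.get_image("wrist"); foot(); plan([.5541,.117,.245],.06)
E
```

```text
t: 8.03
tool_pos: [0.5527, 0.1169, 0.2622]
tool_rot: [-2.148, -2.285, 0.01]
contact_force: [-0.4, 0.0, -0.9]
opening: 0.0099
t 8.03 tcp [552.7 116.9 262.2] psi 0.062 tilt [-0.0089 -0.0006] F [-0.4  0.  -0.9] M [ 0.05 -0.01 -0.  ] open 9.9 q [0.08 0.04 1.87 0.   1.24 0.01]
foot [550.8 116.7  45.6]
t 8.08 tcp [552.7 116.9 262.2] psi 0.062 tilt [-0.0088 -0.0006] F [ 0.4  0.1 -1. ] M [ 0.   -0.03 -0.01] open 9.8 q [0.08 0.04 1.87 0.   1.24 0.01]
foot [550.8 116.8  45.6]
n 1 d_world mm [  1.4   0.1 -17.2] rot [-0.009  0.     0.002]
[-0.009, 0.0, 0.002, 0.0, 1.5, 17.2]
```

```bash
python3 -m crank '[[-0.007,0,0,0,1,5,1]]'
python3 - <<'E'
from h import *
eyes.get_image("wrist");foot(); eyes.get_image("wrist"); foot(); plan([.5541,.117,.245],.06)
E
```

```text
t: 8.17
tool_pos: [0.5541, 0.117, 0.2583]
tool_rot: [2.151, 2.289, 0.001]
contact_force: [-0.5, -1.0, -0.8]
opening: 0.0101
t 8.22 tcp [553.7 116.9 256.7] psi 0.062 tilt [-0.001  -0.0002] F [-0.4 -0.3 -1.1] M [ 0.07  0.02 -0.01] open 9.8 q [ 0.08  0.05  1.87 -0.    1.22  0.02]
foot [553.5 116.9  40.1]
t 8.27 tcp [553.4 116.9 256.5] psi 0.062 tilt [-0.0027 -0.0003] F [ 0.2  0.3 -0.6] M [ 0.01  0.   -0.  ] open 9.7 q [ 0.08  0.05  1.87 -0.    1.22  0.01]
foot [552.9 116.9  39.9]
n 1 d_world mm [  0.7   0.1 -11.5] rot [-0.003  0.     0.002]
[-0.003, 0.0, 0.002, 0.0, 0.7, 11.5]
```

```bash
python3 -m crank '[[-0.003,0,-0.002,0,0.7,6,1],[-0.002,0,0,0,0.3,6,1]]'
python3 - <<'E'
from h import *
p=eyes.get_image("wrist");foot(); p=eyes.get_image("wrist"); foot(); plan([.5541,.117,.2229],.06)
im=p["image"]
cv2.imwrite("pics/w9c.png",cv2.resize(im[180:360,240:400,::-1],None,fx=3.3,fy=3.3,interpolation=cv2.INTER_CUBIC))
E
```

```text
t: 8.43
tool_pos: [0.5549, 0.117, 0.2448]
tool_rot: [2.147, 2.289, 0.006]
contact_force: [-1.5, 0.4, 1.2]
opening: 0.01
t 8.48 tcp [554.5 116.9 243.5] psi 0.064 tilt [ 0.0027 -0.0002] F [-0.3 -0.8 -0.7] M [-0.07  0.03  0.04] open 10.1 q [ 0.08  0.07  1.88 -0.    1.19  0.01]
foot [555.1 116.8  26.9]
t 8.53 tcp [554.4 116.9 243.8] psi 0.064 tilt [ 0.0022 -0.0002] F [ 0.4 -0.2 -1.5] M [-0.02  0.02  0.  ] open 9.7 q [ 0.08  0.07  1.88 -0.    1.19  0.01]
foot [554.9 116.9  27.2]
n 1 d_world mm [ -0.3   0.1 -20.9] rot [0.002 0.    0.004]
[0.002, 0.0, 0.004, 0.1, -0.4, 20.9]
```

View pics/w9c.png

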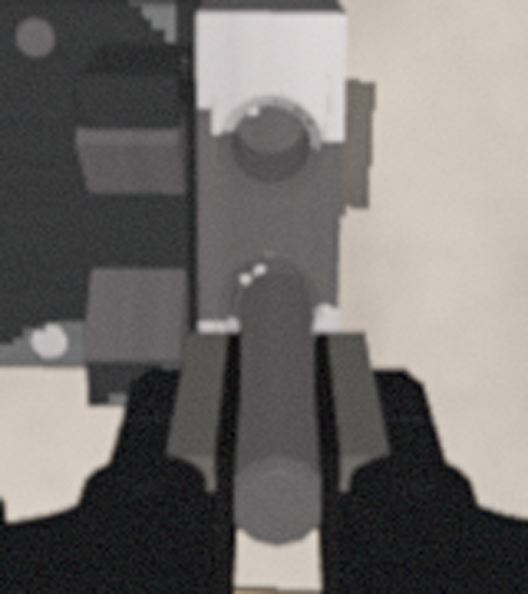

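The foot is 3 mm below the mouth with no force. Continuing down slowly.

```bash
python3 -m crank '[[0.003,0,0.002,0,-0.7,5,1],[0.001,0,0,0,0,5,1]]'
python3 - <<'E'
from h import *
foot(); p=eyes.get_image("wrist"); foot(); p=eyes.get_image("wrist"); foot(); plan([.5541,.117,.2229],.06)
E
```

```text
t: 8.7
tool_pos: [0.5541, 0.1168, 0.2338]
tool_rot: [-2.152, -2.288, 0.002]
contact_force: [-0.5, -0.7, -0.3]
opening: 0.01
t 8.70 tcp [554.1 116.8 233.8] psi 0.062 tilt [-0.001  -0.0005] F [-0.5 -0.7 -0.3] M [ 0.03  0.03 -0.01] open 10.0 q [ 0.08  0.08  1.88 -0.    1.18  0.02]
foot [553.9 116.7  17.2]
t 8.75 tcp [553.8 116.8 232.7] psi 0.062 tilt [-0.0021 -0.0006] F [ 0.3  0.3 -1.3] M [-0.06 -0.15 -0.01] open 10.1 q [ 0.08  0.08  1.88 -0.    1.18  0.02]
foot [553.3 116.6  16.1]
t 8.80 tcp [553.8 116.7 233.1] psi 0.062 tilt [-0.0021 -0.0008] F [-0.  -0.5 -0.8] M [-0.05 -0.01  0.03] open 9.8 q [ 0.08  0.08  1.88 -0.    1.18  0.01]
foot [553.4 116.6  16.5]
n 1 d_world mm [  0.3   0.3 -10.2] rot [-0.002  0.001  0.002]
[-0.002, 0.001, 0.002, 0.2, 0.3, 10.2]
```

In the bore with little force. Going on to the bottom.

```bash
python3 -m crank '[[-0.002,0.001,0,0,0.3,5,1],[-0.001,0,0,0,0,4,1]]'
python3 - <<'E'
from h import *
p=eyes.get_image("wrist"); foot(); p=eyes.get_image("wrist"); foot(); plan([.5541,.117,.2229],.06)
E
```

```text
t: 8.97
tool_pos: [0.5543, 0.1166, 0.2241]
tool_rot: [2.151, 2.288, 0.001]
contact_force: [-1.9, -0.8, 0.4]
opening: 0.0094
t 9.02 tcp [554.1 116.6 223.4] psi 0.062 tilt [ 0.0002 -0.0001] F [-0.2 -0.5 -1.3] M [ 0.05  0.05 -0.03] open 10.1 q [ 0.08  0.1   1.89 -0.    1.16  0.01]
foot [554.1 116.6   6.8]
t 9.07 tcp [554.1 116.7 223.7] psi 0.062 tilt [0.0003 0.0001] F [-0.6  0.1 -0.8] M [-0.    0.06  0.01] open 9.8 q [0.08 0.1  1.89 0.   1.16 0.01]
foot [554.2 116.7   7.1]
n 1 d_world mm [-0.   0.3 -0.8] rot [ 0.    -0.     0.002]
[0.0, -0.0, 0.002, 0.3, -0.0, 0.8]
```

```bash
python3 -m crank '[[0,0,0,0,0,3,1],[0,0,0,0,0,3,1]]'
python3 - <<'E'
from h import *
p=eyes.get_image("wrist"); foot()
E
```

```text
t: 9.23
tool_pos: [0.5554, 0.1167, 0.2223]
tool_rot: [2.151, 2.289, -0.002]
contact_force: [-13.8, -1.6, 25.1]
opening: 0.0098
t 9.28 tcp [555.4 116.7 222.4] psi 0.062 tilt [-0.0008 -0.001 ] F [-10.3  -2.   18.2] M [-0.37  1.94  0.02] open 10.1 q [ 0.08  0.1   1.88 -0.    1.16  0.01]
foot [555.2 116.5   5.8]
```

It bottomed with 18–25 N, foot at about 6 mm. Releasing and rising.

```bash
python3 -m crank '[[0,0,0,0,0,0,0.3],[0,0,0,0,0,0,0.3],[0,0,0,0,0,0,0.3],[0,0,0,0,0,-8,0.3],[0,0,0,0,0,-25,0.2],[0,0,0,0,0,-38,-0.2],[0,0,0,0,0,-38,-1],[0,0,0,0,0,-30,-1]]'
python3 - <<'E'
from h import *
p=eyes.get_image("wrist"); st(); im=p["image"]
cv2.imwrite("pics/w10.png",im[:,:,::-1]); plan([.4705,-.3291-.054,.36],.312)
E
```

```text
t: 9.95
tool_pos: [0.5532, 0.1169, 0.3585]
tool_rot: [-2.143, -2.281, 0.019]
contact_force: [0.4, -0.2, -0.1]
opening: 0.0692
t 10.00 tcp [554.9 117.1 366.1] psi 0.062 tilt [-0.0054  0.    ] F [2.5 1.  4.6] M [ 0.08 -0.06  0.01] open 76.1 q [ 0.08 -0.06  1.79  0.    1.42  0.01]
n 14 d_world mm [ -84.4 -500.2   -6.1] rot [-0.005 -0.001 -0.25 ]
[-0.0, -0.0, -0.018, -35.3, -8.2, 0.5]
[-0.0, -0.0, -0.018, -35.1, -8.9, 0.5]
[-0.0, -0.0, -0.018, -35.0, -9.5, 0.5]
[-0.0, -0.0, -0.018, -34.8, -10.1, 0.5]
[-0.0, -0.0, -0.018, -34.6, -10.7, 0.5]
[-0.0, -0.0, -0.018, -34.4, -11.3, 0.5]
[-0.0, -0.0, -0.018, -34.2, -12.0, 0.5]
[-0.0, -0.0, -0.018, -34.0, -12.6, 0.5]
[-0.0, -0.0, -0.018, -33.8, -13.2, 0.5]
[-0.0, -0.0, -0.018, -33.5, -13.8, 0.5]
[-0.0, -0.0, -0.018, -33.3, -14.4, 0.4]
[-0.0, -0.0, -0.018, -33.0, -15.0, 0.4]
[-0.0, -0.0, -0.018, -32.7, -15.5, 0.4]
[-0.0, -0.0, -0.018, -32.4, -16.1, 0.4]
```

View pics/w10.png

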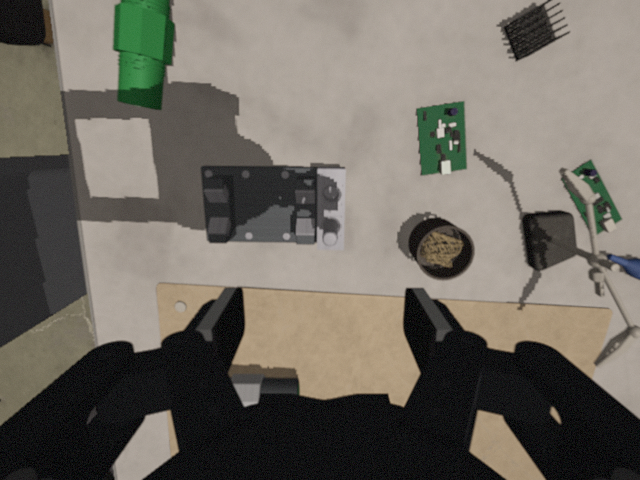

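The pin stands in the right bore, its top at about (330,240). Now pin_2.

```bash
python3 -m crank '[[0,0,-0.018,-36,-7,0.5,-1],[0,0,-0.018,-36,-8,0.5,-1],[0,0,-0.018,-36,-9,0.5,-1],[0,0,-0.018,-36,-9,0.5,-1],[0,0,-0.018,-36,-10,0.5,-1],[0,0,-0.018,-36,-10,0.5,-1],[0,0,-0.018,-35,-11,0.5,-1],[0,0,-0.018,-35,-11,0.5,-1]]' && python3 -m crank '[[0,0,-0.018,-35,-12,0.5,-1],[0,0,-0.018,-35,-12,0.5,-1],[0,0,-0.018,-34,-13,0.5,-1],[0,0,-0.018,-34,-14,0.5,-1],[0,0,-0.018,-34,-14,0.5,-1],[0,0,-0.018,-20,-8,0.5,-1],[0,0,0,0,0,0,-1]]'
python3 - <<'E'
from h import *
eyes.get_image("wrist"); eyes.get_image("wrist"); st(); plan([.4885,-.3822,.36],.312)
E
```

```text
t: 10.67
tool_pos: [0.5185, -0.181, 0.3721]
tool_rot: [1.946, 2.45, 0.017]
contact_force: [0.4, -0.3, -0.0]
opening: 0.0856
t: 11.25
tool_pos: [0.4946, -0.4019, 0.3694]
tool_rot: [1.81, 2.545, 0.015]
contact_force: [0.4, 0.7, -0.4]
opening: 0.0856
t 11.35 tcp [ 495.3 -399.   369.3] psi 0.336 tilt [ 0.0205 -0.001 ] F [-0.4  0.1  0.2] M [0.01 0.   0.03] open 85.2 q [-0.8   0.1   1.63  0.01  1.4  -1.14]
n 1 d_world mm [-6.8 16.8 -9.3] rot [0.019 0.007 0.024]
[0.019, 0.007, 0.024, 18.1, -1.0, 9.1]
```

```bash
python3 -m crank '[[0.018,0.007,0.024,17,-1,10,-1],[0,0,0,0,0,35,-1],[0,0,0,0,0,35,-1],[0,0,0,0,0,12,-1]]'
python3 - <<'E'
from h import *
eyes.get_image("wrist"); eyes.get_image("wrist"); st(); plan([.4885,-.3822,.2215],.312)
E
```

```text
t: 11.68
tool_pos: [0.4918, -0.3796, 0.2819]
tool_rot: [1.839, 2.531, 0.001]
contact_force: [-0.3, 0.4, -0.6]
opening: 0.0854
t 11.78 tcp [ 492.  -380.1  283.2] psi 0.314 tilt [ 0.0108 -0.0076] F [ 0.  -0.2  1.1] M [-0.02  0.03 -0.  ] open 85.6 q [-0.78  0.14  1.73  0.    1.26 -1.09]
n 2 d_world mm [ -3.5  -2.1 -61.7] rot [0.008 0.011 0.002]
[0.004, 0.005, 0.001, -0.1, -2.3, 30.8]
[0.004, 0.005, 0.001, -0.3, -2.1, 30.9]
```

```bash
python3 -m crank '[[0.006,0.007,0.001,-1,-3,30,-1],[0.003,0.004,0.001,0,-2,25,-1]]'
python3 - <<'E'
from h import *
eyes.get_image("wrist"); st(); p=eyes.get_image("wrist"); cv2.imwrite("pics/w11.png",p["image"][:,:,::-1]); st(); plan([.4885,-.3822,.2215],.312)
E
```

```text
t: 11.95
tool_pos: [0.4918, -0.3841, 0.2375]
tool_rot: [1.837, 2.53, -0.004]
contact_force: [-0.9, 0.9, -1.6]
opening: 0.085
t 12.00 tcp [ 490.9 -383.4  233.5] psi 0.314 tilt [ 0.0069 -0.0077] F [-0.9  1.1 -1.9] M [0.04 0.11 0.01] open 85.5 q [-0.78  0.21  1.75 -0.    1.18 -1.1 ]
t 12.05 tcp [ 491.  -383.5  234.9] psi 0.314 tilt [ 0.0067 -0.0072] F [-0.1  0.6 -0.7] M [0.03 0.03 0.02] open 85.5 q [-0.78  0.2   1.75 -0.    1.18 -1.1 ]
n 1 d_world mm [ -2.5   1.3 -13.4] rot [0.004 0.009 0.002]
[0.004, 0.009, 0.002, 2.1, -2.0, 13.4]
```

View pics/w11.png

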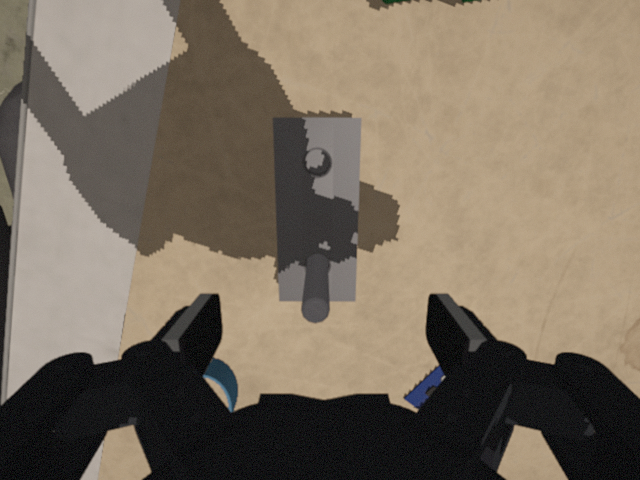

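Pin_2's top is at (316,309), about 3 mm to the left and 4 mm ahead of the pad centre at this height. I'll trim and then close.

```bash
python3 -m crank '[[0.004,0.009,0.002,3,-2.8,10,-1],[0,0,0,0,0,4,-1]]'
python3 - <<'E'
from h import *
eyes.get_image("wrist"); p=eyes.get_image("wrist"); cv2.imwrite("pics/w12.png",p["image"][200:400,200:460,::-1]); st(); plan([.4885,-.3822,.2215],.312)
E
```

```text
t: 12.22
tool_pos: [0.489, -0.3823, 0.2253]
tool_rot: [1.845, 2.536, -0.001]
contact_force: [-0.8, 0.4, 0.2]
opening: 0.0855
t 12.32 tcp [ 489.6 -382.9  226.5] psi 0.313 tilt [ 0.0066 -0.0059] F [ 1.   0.3 -0.1] M [ 0.03 -0.07 -0.02] open 85.4 q [-0.78  0.21  1.75  0.    1.17 -1.1 ]
n 1 d_world mm [-1.1  0.7 -5. ] rot [0.004 0.008 0.001]
[0.004, 0.008, 0.001, 1.0, -0.9, 5.0]
```

View pics/w12.png

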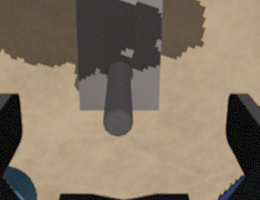

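```bash
python3 -m crank '[[0.005,0.009,0.001,2,-1.8,5,-1]]'
python3 - <<'E'
from h import *
eyes.get_image("wrist"); p=eyes.get_image("wrist"); cv2.imwrite("pics/w13.png",p["image"][200:400,200:460,::-1]); st(); plan([.4885,-.3822,.2215],.312)
E
```

```text
t: 12.4
tool_pos: [0.4882, -0.3823, 0.224]
tool_rot: [1.848, 2.537, -0.0]
contact_force: [-0.3, -0.1, 1.4]
opening: 0.0849
t 12.50 tcp [ 487.3 -381.6  222. ] psi 0.312 tilt [-0.0008  0.0009] F [0.1 0.3 0.2] M [ 0.01  0.01 -0.03] open 85.2 q [-0.78  0.21  1.76  0.    1.17 -1.1 ]
n 1 d_world mm [ 1.2 -0.6 -0.5] rot [-0.    -0.001 -0.   ]
[-0.0, -0.001, -0.0, -0.9, 0.9, 0.5]
```

View pics/w13.png

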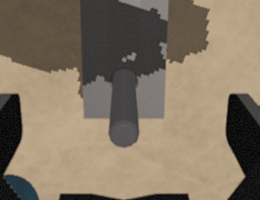

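The pin top is at (324,332), where expected. Closing and lifting.

```bash
python3 -m crank '[[0,0,0,0,0,0,0.5],[0,0,0,0,0,0,1],[0,0,0,0,0,0,1],[0,0,0,0,0,0,1],[0,0,0,0,0,0,1],[0,0,0,0,0,0,1]]' 60
python3 - <<'E'
from h import *
st()
E
python3 -m crank '[[0,0,0,0,0,-20,1],[0,0,0,0,0,-38,1],[0,0,0,0,0,-38,1],[0,0,0,0,0,-38,1]]'
python3 - <<'E'
from h import *
st(); eyes.get_image("wrist");plan([.5525,.1448,.37],.06)
E
```

```text
t: 13.0
tool_pos: [0.4876, -0.3821, 0.2235]
tool_rot: [1.85, 2.538, -0.0]
contact_force: [0.6, 0.5, 0.6]
opening: 0.0121
t 13.00 tcp [ 487.6 -382.1  223.5] psi 0.311 tilt [ 0.0008 -0.0006] F [0.6 0.5 0.6] M [0.02 0.03 0.  ] open 12.1 q [-0.78  0.21  1.76  0.    1.17 -1.1 ]
t: 13.33
tool_pos: [0.4851, -0.3799, 0.3477]
tool_rot: [-1.839, -2.522, -0.006]
contact_force: [0.3, -1.1, -1.3]
opening: 0.01
t 13.33 tcp [ 485.1 -379.9  347.7] psi 0.311 tilt [-0.0144  0.0151] F [ 0.3 -1.1 -1.3] M [-0.04 -0.06 -0.01] open 10.0 q [-0.79  0.08  1.68  0.    1.4  -1.1 ]
n 14 d_world mm [ 65.6 526.3  11.6] rot [-0.003 -0.005  0.251]
[-0.0, -0.0, 0.018, 34.4, 16.0, -0.7]
[-0.0, -0.0, 0.018, 34.6, 15.3, -0.7]
[-0.0, -0.0, 0.018, 34.9, 14.7, -0.7]
[-0.0, -0.0, 0.018, 35.2, 14.1, -0.7]
[-0.0, -0.0, 0.018, 35.4, 13.5, -0.7]
[-0.0, -0.0, 0.018, 35.7, 12.8, -0.7]
[-0.0, -0.0, 0.018, 35.9, 12.2, -0.7]
[-0.0, -0.0, 0.018, 36.1, 11.5, -0.8]
[-0.0, -0.0, 0.018, 36.3, 10.9, -0.8]
[-0.0, -0.0, 0.018, 36.5, 10.2, -0.8]
[-0.0, -0.0, 0.018, 36.7, 9.6, -0.8]
[-0.0, -0.0, 0.018, 36.8, 8.9, -0.8]
[-0.0, -0.0, 0.018, 37.0, 8.3, -0.8]
[-0.0, -0.0, 0.018, 37.1, 7.6, -0.8]
```

```bash
python3 -m crank '[[0,0,0.018,25,12,-1,1],[0,0,0.018,35,15,-1,1],[0,0,0.018,36,15,-1,1],[0,0,0.018,36,14,-1,1],[0,0,0.018,36,14,-1,1],[0,0,0.018,36,13,-1,1],[0,0,0.018,36,12,-1,1],[0,0,0.018,36,12,-1,1]]' && python3 -m crank '[[0,0,0.018,36,11,-1,1],[0,0,0.018,36,10,-1,1],[0,0,0.018,37,10,-1,1],[0,0,0.018,37,9,-1,1],[0,0,0.018,32,8,-1,1],[0,0,0.018,20,7,-1,1],[0,0,0,10,3,0,1]]'
python3 - <<'E'
from h import *
eyes.get_image("wrist"); eyes.get_image("wrist"); foot(.2175); plan([.5528,.1450,.37],.06)
E
```

```text
t: 14.05
tool_pos: [0.5261, -0.0845, 0.3738]
tool_rot: [2.044, 2.366, 0.0]
contact_force: [1.9, 0.8, 0.1]
opening: 0.0094
t: 14.63
tool_pos: [0.5616, 0.1442, 0.3779]
tool_rot: [2.168, 2.252, 0.007]
contact_force: [0.4, -0.8, -0.8]
opening: 0.0098
t 14.73 tcp [561.5 143.1 377.6] psi 0.039 tilt [ 0.0136 -0.0086] F [-0.5 -0.9 -0.2] M [-0.01 -0.01 -0.01] open 10.1 q [ 0.12 -0.04  1.75 -0.01  1.42  0.09]
foot [564.5 141.2 160.1]
n 1 d_world mm [-8.7  1.9 -7.6] rot [ 0.013  0.009 -0.021]
[0.013, 0.009, -0.021, 2.3, -8.7, 7.4]
```

```bash
python3 -m crank '[[0.013,0.009,-0.021,2,-8,20,1],[0,0,0,0,0,33,1],[0,0,0,0,0,33,1],[0,0,0,0,0,8,1]]'
python3 - <<'E'
from h import *
eyes.get_image("wrist"); eyes.get_image("wrist"); foot(.2175); plan([.5528,.1450,.265],.06)
E
```

```text
t: 15.07
tool_pos: [0.5555, 0.141, 0.2856]
tool_rot: [2.148, 2.281, 0.009]
contact_force: [-0.8, -0.5, -1.9]
opening: 0.0093
t 15.17 tcp [556.5 141.3 288.6] psi 0.060 tilt [ 0.0132 -0.001 ] F [ 0.2 -0.1 -0.2] M [ 0.02  0.   -0.02] open 9.6 q [ 0.12  0.03  1.84 -0.    1.26  0.06]
foot [559.4 141.   71.2]
n 1 d_world mm [ -3.7   3.7 -23.6] rot [ 0.013  0.002 -0.   ]
[0.013, 0.002, -0.0, 4.0, -3.8, 23.6]
```

```bash
python3 -m crank '[[0.012,0.002,0,4,-4,22,1],[0.004,0,0,0,-1,5,1]]'
python3 - <<'E'
from h import *
eyes.get_image("wrist"); p=eyes.get_image("wrist"); o,f=foot(.2175); plan([.5528,.1450,.255],.06)
print(proj(p,[[.5526,.1449,.03],[.5541,.117,.076]],o))
cv2.imwrite("pics/w14.png",cv2.resize(p["image"][180:360,240:400,::-1],None,fx=3.3,fy=3.3,interpolation=cv2.INTER_CUBIC))
E
```

```text
t: 15.33
tool_pos: [0.5537, 0.1435, 0.2662]
tool_rot: [2.155, 2.282, 0.005]
contact_force: [-0.7, -0.8, -0.6]
opening: 0.0096
t 15.43 tcp [555.4 143.6 269.5] psi 0.058 tilt [0.0107 0.001 ] F [ 0.4  0.  -0.5] M [ 0.03  0.03 -0.05] open 10.1 q [ 0.12  0.05  1.85 -0.    1.23  0.07]
foot [557.7 143.8  52. ]
n 1 d_world mm [ -2.6   1.4 -14.5] rot [ 0.011 -0.    -0.002]
[0.011, -0.0, -0.002, 1.5, -2.6, 14.5]
[[315.98535135 254.04510855]
 [315.14318526 330.78070641]]
```

View pics/w14.png

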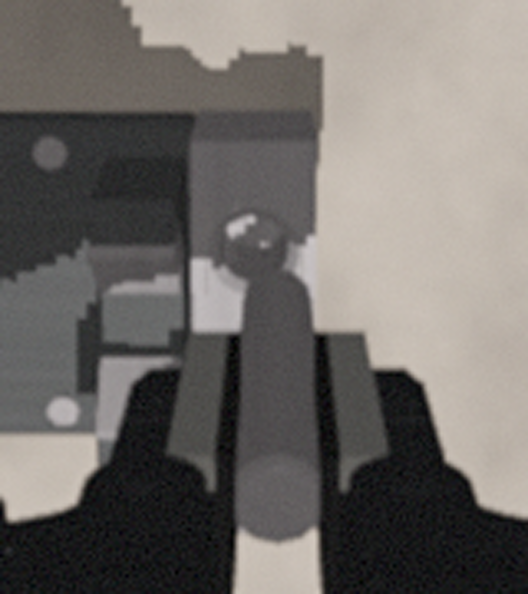

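The left bore is centred at about (317,254), against a prediction of (316,254). Target (0.553,0.145).

```bash
python3 -m crank '[[0.012,0,0,1.4,-2.5,6,1]]'
python3 - <<'E'
from h import *
eyes.get_image("wrist"); eyes.get_image("wrist"); foot(.2175); plan([.553,.1450,.245],.06)
E
```

```text
t: 15.52
tool_pos: [0.5544, 0.1446, 0.267]
tool_rot: [2.155, 2.282, 0.006]
contact_force: [-0.1, 0.2, 0.1]
opening: 0.0096
t 15.62 tcp [553.2 144.8 264.7] psi 0.057 tilt [0.     0.0004] F [-0.1 -0.7 -0. ] M [-0.   -0.02 -0.02] open 9.8 q [0.13 0.06 1.85 0.   1.23 0.07]
foot [553.2 144.9  47.2]
n 1 d_world mm [ -0.2   0.2 -19.7] rot [ 0.    -0.    -0.003]
[0.0, -0.0, -0.003, 0.2, -0.2, 19.7]
```

```bash
python3 -m crank '[[0,0,-0.003,0.2,-0.2,12,1]]'
python3 - <<'E'
from h import *
eyes.get_image("wrist"); eyes.get_image("wrist"); foot(.2175); plan([.553,.1450,.245],.06)
E
python3 -m crank '[[0,0,0,0,0,6,1]]'
python3 - <<'E'
from h import *
eyes.get_image("wrist"); p=eyes.get_image("wrist"); foot(.2175); plan([.553,.1450,.224],.06)
cv2.imwrite("pics/w15.png",cv2.resize(p["image"][180:360,240:400,::-1],None,fx=3.3,fy=3.3,interpolation=cv2.INTER_CUBIC))
E
```

```text
t: 15.7
tool_pos: [0.5544, 0.1452, 0.2559]
tool_rot: [2.15, 2.285, 0.008]
contact_force: [0.6, 0.5, -0.5]
opening: 0.0097
t 15.80 tcp [552.5 144.9 251.4] psi 0.061 tilt [-0.0019  0.0002] F [ 0.5  0.6 -0.8] M [-0.   -0.02 -0.11] open 9.9 q [0.13 0.07 1.86 0.   1.21 0.07]
foot [552.1 145.   33.9]
n 1 d_world mm [ 0.5  0.1 -6.4] rot [-0.002 -0.     0.001]
[-0.002, -0.0, 0.001, 0.0, 0.5, 6.4]
t: 15.88
tool_pos: [0.5529, 0.145, 0.2461]
tool_rot: [-2.153, -2.288, -0.0]
contact_force: [0.9, 0.1, 0.4]
opening: 0.0099
t 15.98 tcp [552.1 144.9 244. ] psi 0.061 tilt [-0.0036 -0.0004] F [ 1.  -1.3 -1.1] M [-0.09 -0.06  0.01] open 9.7 q [0.13 0.08 1.87 0.   1.2  0.07]
foot [551.3 144.8  26.5]
n 1 d_world mm [  0.9   0.1 -20. ] rot [-0.004  0.     0.001]
[-0.004, 0.0, 0.001, 0.1, 1.0, 20.0]
```

View pics/w15.png

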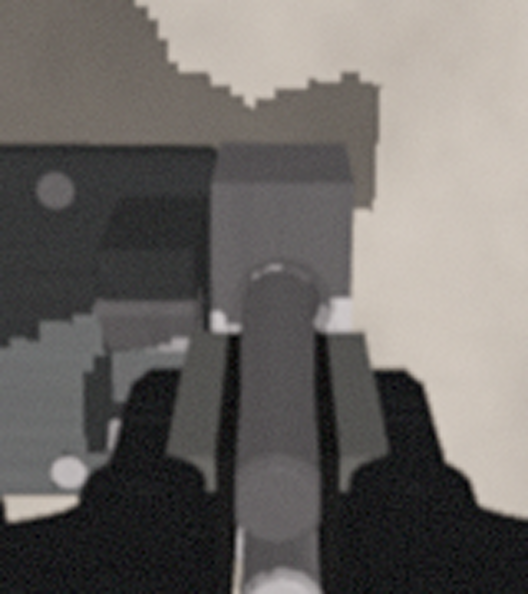

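```bash
python3 -m crank '[[-0.004,0,0.001,0,1.2,6,1]]'
python3 - <<'E'
from h import *
eyes.get_image("wrist"); eyes.get_image("wrist"); foot(.2175); plan([.553,.1450,.224],.06)
E
python3 -m crank '[[-0.002,0,0,0,0.4,7,1]]'
python3 - <<'E'
from h import *
eyes.get_image("wrist"); p=eyes.get_image("wrist"); foot(.2175); plan([.553,.1450,.224],.06)
E
```

```text
t: 16.07
tool_pos: [0.5535, 0.1449, 0.2388]
tool_rot: [2.153, 2.286, -0.0]
contact_force: [-4.9, -1.9, 2.6]
opening: 0.01
t 16.17 tcp [552.7 144.8 236.5] psi 0.060 tilt [-0.0019 -0.0004] F [ 0.2  0.2 -0.8] M [-0.03  0.03 -0.01] open 9.9 q [ 0.13  0.09  1.87 -0.    1.18  0.07]
foot [552.3 144.8  19. ]
n 1 d_world mm [  0.3   0.2 -12.5] rot [-0.002  0.    -0.   ]
[-0.002, 0.0, -0.0, 0.2, 0.3, 12.5]
t: 16.25
tool_pos: [0.5534, 0.1448, 0.2305]
tool_rot: [2.154, 2.287, -0.001]
contact_force: [-3.3, -2.0, 1.7]
opening: 0.01
t 16.35 tcp [552.5 144.8 227.9] psi 0.060 tilt [-0.0018 -0.0002] F [ 0.1 -0.7 -0.7] M [-0.03 -0.   -0.03] open 9.6 q [0.13 0.1  1.87 0.   1.17 0.07]
foot [552.1 144.8  10.4]
n 1 d_world mm [ 0.5  0.2 -3.9] rot [-0.002  0.    -0.   ]
[-0.002, 0.0, -0.0, 0.2, 0.5, 3.9]
```

```bash
python3 -m crank '[[-0.002,0,0,0,0.4,4,1],[0,0,0,0,0,3,1]]'
python3 - <<'E'
from h import *
eyes.get_image("wrist"); foot(.2175)
E
```

```text
t: 16.52
tool_pos: [0.5537, 0.1448, 0.2233]
tool_rot: [2.154, 2.287, -0.001]
contact_force: [-12.1, -1.7, 25.9]
opening: 0.0101
t 16.57 tcp [553.7 144.9 223.4] psi 0.060 tilt [-0.0008 -0.001 ] F [-7.3 -2.8 13.4] M [-0.42  1.52 -0.02] open 9.6 q [ 0.13  0.11  1.87 -0.    1.16  0.07]
foot [553.5 144.7   5.9]
```

Bottomed at 5.9 mm with 13–26 N. Releasing and rising.

```bash
python3 -m crank '[[0,0,0,0,0,0,0.3],[0,0,0,0,0,0,0.3],[0,0,0,0,0,0,0.3],[0,0,0,0,0,-8,0.3],[0,0,0,0,0,-25,0.2],[0,0,0,0,0,-38,-0.2],[0,0,0,0,0,-38,-1],[0,0,0,0,0,-30,-1]]'
python3 - <<'E'
from h import *
eyes.get_image("wrist"); o=st(); p=eyes.get_image("wrist"); im=p["image"]
cv2.imwrite("pics/w16.png",im[:,:,::-1]); print(proj(p,[[.553,.145,.076],[.5541,.117,.076],[.554,.117,.03]],o))
t=eyes.get_image("top"); cv2.imwrite("pics/t16.png",cv2.resize(t["image"][200:300,180:340,::-1],None,fx=5,fy=5,interpolation=cv2.INTER_CUBIC))
for q in ["lens_end","barrel"]:
    r=spotter.mark_of(q,t); print(q,[(round(d["confidence"],2),np.round(d["centre"],4)) for d in r][:4])
E
```

```text
t: 17.23
tool_pos: [0.5516, 0.1448, 0.3583]
tool_rot: [-2.148, -2.279, 0.017]
contact_force: [-0.3, -1.2, 0.5]
opening: 0.0693
t 17.28 tcp [553.3 145.1 365.9] psi 0.060 tilt [-0.0031  0.0005] F [1.9 1.  4.6] M [ 0.04 -0.11 -0.02] open 76.0 q [ 0.13 -0.05  1.78  0.    1.41  0.07]
[[324.80683436 236.01022247]
 [324.06943805 269.66968345]
 [324.07763574 252.19671304]]
lens_end [(0.77, array([ 0.4746, -0.2375,  0.0192])), (0.65, array([ 0.5279, -0.0737,  0.0227])), (0.24, array([0.5548, 0.1148, 0.0281]))]
barrel [(0.68, array([ 0.5232, -0.2104,  0.0213]))]
```

View pics/w16.png

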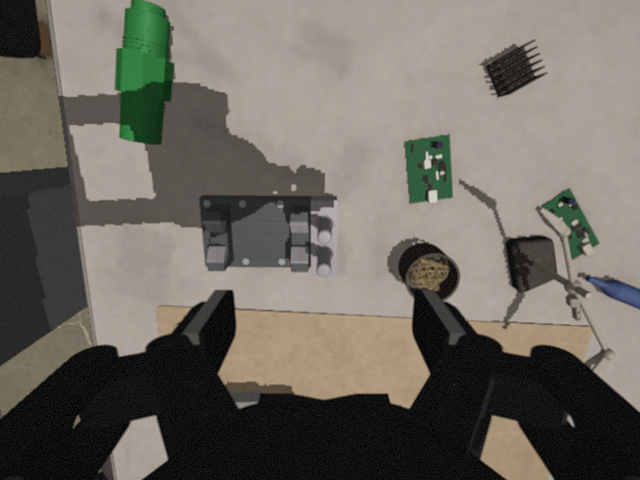

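View pics/t16.png

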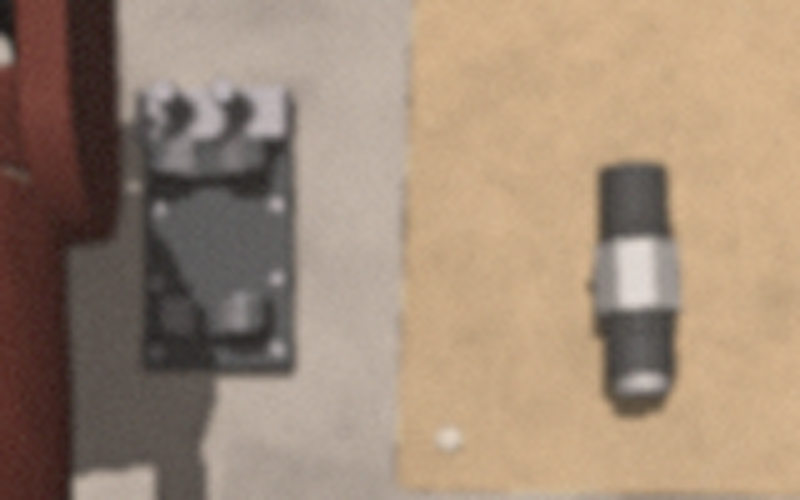

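Both pins are in their bores; their tops show at (324,237) and (324,270), spaced as expected. Next I'll look at the barrel to find its lens end.

```bash
python3 -m crank '[[0,0,0,-25,-8,0,-1],[0,0,0,-36,-12,0,-1],[0,0,0,-36,-12,0,-1],[0,0,0,-36,-12,0,-1],[0,0,0,-30,-12,0,-1],[0,0,0,-15,-5,0,-1],[0,0,0,-5,0,0,-1]]'
python3 - <<'E'
from h import *
eyes.get_image("wrist"); o=st(); p=eyes.get_image("wrist"); im=p["image"]; cv2.imwrite("pics/w17.png",im[:,:,::-1])
for q in ["lens_end","barrel"]:
    r=spotter.mark_of(q,p); print(q,[(round(d["confidence"],2),np.round(d["centre"],4)) for d in r][:4])
E
```

```text
t: 18.07
tool_pos: [0.4956, -0.0461, 0.3397]
tool_rot: [-2.124, -2.27, 0.042]
contact_force: [-0.6, -0.1, -0.3]
opening: 0.0856
t 18.12 tcp [495.9 -46.  339.3] psi 0.066 tilt [-0.0429  0.0024] F [-0.7  0.1  0.1] M [-0.05 -0.05 -0.05] open 85.5 q [-0.24 -0.2   1.96 -0.01  1.42 -0.31]
lens_end [(0.67, array([ 0.4687, -0.2389,  0.0214]))]
barrel [(0.75, array([0.5573, 0.1165, 0.0078])), (0.57, array([ 0.478 , -0.074 ,  0.0202])), (0.57, array([ 0.5219, -0.2143,  0.0216]))]
```

View pics/w17.png

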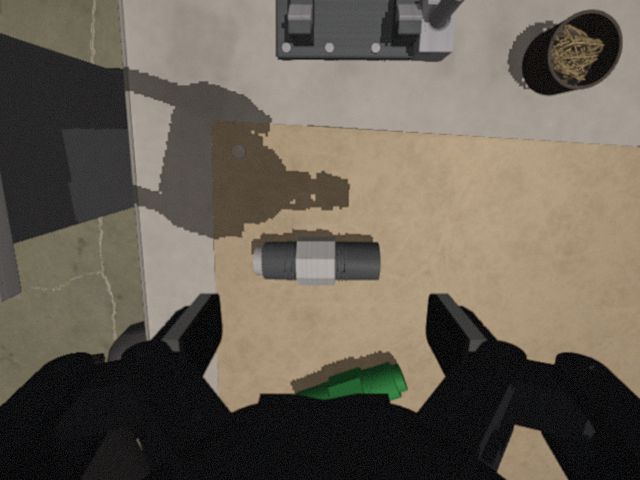

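Run:
```python
from h import *
o=st(); p=eyes.get_image("wrist"); im=p["image"]; cv2.imwrite("pics/w18.png",cv2.resize(im[225:300,240:395,::-1],None,fx=5,fy=5,interpolation=cv2.INTER_CUBIC))
c=lambda x,y:[240+(x+.5)/5-.5,225+(y+.5)/5-.5]
```

```text
t 18.27 tcp [497.1 -43.5 341.1] psi 0.070 tilt [-0.0397  0.0029] F [-0.6 -0.2 -0.1] M [-0.03  0.07  0.01] open 85.4 q [-0.24 -0.2   1.96 -0.01  1.42 -0.3 ]
```

View pics/w18.png

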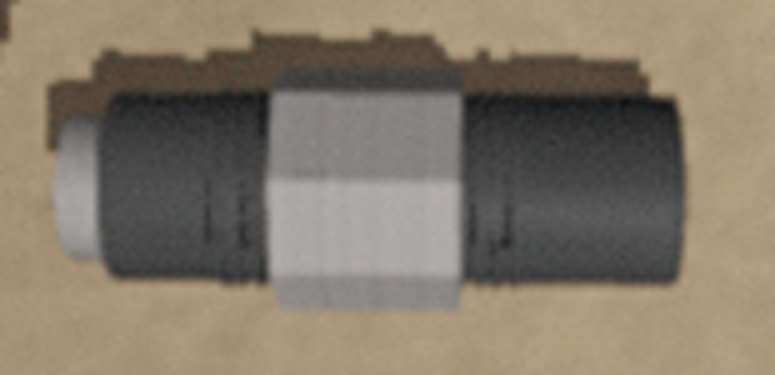

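The narrow light step (26 mm) is at the near end at (253,261), so the lens end is the +x end at (378,262). No flip is needed.

Run:
```python
from h import *
o=st(); p=eyes.get_image("wrist"); im=p["image"]
c=lambda x,y:[240+(x+.5)/5-.5,225+(y+.5)/5-.5]
P=unproj(p,[c(683,190),c(55,189),c(365,189),c(268,190),c(463,190),c(365,72),c(365,310)],.021,o); print(np.round(P,4)); print(np.linalg.norm(P[0]-P[1]))
d=P[0]-P[1]; print("yaw",np.arctan2(d[1],d[0]),"mid",(P[0]+P[1])/2)
print(np.round(unproj(p,[c(268,228),c(462,228)],.041,o),4))
t=eyes.get_image("top"); tc=lambda x,y:[180+(x+.5)/5-.5,200+(y+.5)/5-.5]
Q=unproj(t,[tc(633,163),tc(638,402),tc(636,275)],.021); print(np.round(Q,4)); d=Q[0]-Q[1]; print("yaw",np.arctan2(d[1],d[0]))
plan([.476,-.074,.30],-np.pi/2+.0)
```

```text
t 18.32 tcp [497.2 -43.3 341.5] psi 0.070 tilt [-0.039   0.0026] F [-0.5  0.   0.1] M [ 0.01 -0.02  0.  ] open 85.7 q [-0.23 -0.2   1.96 -0.01  1.42 -0.3 ]
[[ 0.5332 -0.0717  0.021 ]
 [ 0.421  -0.081   0.021 ]
 [ 0.4768 -0.0762  0.021 ]
 [ 0.4594 -0.0779  0.021 ]
 [ 0.4943 -0.075   0.021 ]
 [ 0.4755 -0.0546  0.021 ]
 [ 0.4782 -0.0995  0.021 ]]
0.11263567953101243
yaw 0.0823337158465028 mid [ 0.47708317 -0.0763243   0.021     ]
[[ 0.4619 -0.0775  0.041 ]
 [ 0.4944 -0.0747  0.041 ]]
[[ 0.535  -0.0754  0.021 ]
 [ 0.4209 -0.081   0.021 ]
 [ 0.4811 -0.0784  0.021 ]]
yaw 0.04876169448307277
n 14 d_world mm [-21.3 -30.9 -42. ] rot [-0.027 -0.032 -1.5  ]
[-0.002, -0.002, -0.107, -2.1, -1.6, 3.1]
[-0.002, -0.002, -0.107, -1.9, -1.8, 3.1]
[-0.002, -0.002, -0.107, -1.7, -2.0, 3.1]
[-0.002, -0.002, -0.107, -1.5, -2.2, 3.1]
[-0.002, -0.002, -0.107, -1.2, -2.3, 3.1]
[-0.002, -0.002, -0.107, -1.0, -2.4, 3.1]
[-0.002, -0.002, -0.107, -0.7, -2.5, 3.1]
[-0.002, -0.002, -0.107, -0.4, -2.6, 3.0]
[-0.002, -0.002, -0.107, -0.1, -2.6, 3.0]
[-0.002, -0.002, -0.107, 0.2, -2.6, 3.0]
[-0.002, -0.002, -0.107, 0.4, -2.6, 3.0]
[-0.002, -0.002, -0.107, 0.7, -2.6, 3.0]
[-0.002, -0.002, -0.107, 1.0, -2.5, 3.0]
[-0.002, -0.002, -0.107, 1.3, -2.3, 3.0]
```

```bash
python3 -m crank '[[-0.01,-0.02,0.115,-5,-3,3,-1],[-0.01,-0.01,0.115,-5,0,3,-1],[0,0,0.115,-5,0,3,-1],[0,0,0.115,-4,0,3,-1],[0,0,0.115,-4,1,3,-1],[0,0,0.115,-3,2,3,-1],[0,0,0.115,0,3,3,-1],[0,0,0.115,0,3,3,-1]]' && python3 -m crank '[[0,0,0.115,0,3,3,-1],[0,0,0.115,0,3,3,-1],[0,0,0.115,0,3,3,-1],[0,0,0.115,0,3,3,-1],[0,0,0.115,0,0,3,-1],[0,0,0.05,0,0,3,-1]]'
python3 - <<'E'
from h import *
eyes.get_image("wrist"); eyes.get_image("wrist"); o=st(); plan([.477,-.076,.28],-1.5)
E
```

```text
t: 19.08
tool_pos: [0.4992, -0.0674, 0.3203]
tool_rot: [2.932, 1.06, -0.035]
contact_force: [0.2, 0.2, 0.5]
opening: 0.0851
t: 19.58
tool_pos: [0.5079, -0.0734, 0.303]
tool_rot: [3.111, 0.069, -0.016]
contact_force: [0.4, 0.1, 1.0]
opening: 0.0853
t 19.68 tcp [507.6 -73.3 302.5] psi -1.521 tilt [-0.011  -0.0295] F [ 0.8 -0.3  0.4] M [ 0.05 -0.01 -0.04] open 85.3 q [-0.28 -0.13  1.97 -0.03  1.31  1.25]
n 2 d_world mm [-30.6  -2.7 -22.5] rot [ 0.029  0.013 -0.021]
[0.014, 0.006, -0.011, -15.2, 0.3, 11.4]
[0.014, 0.006, -0.011, -15.3, 0.3, 11.3]
```

```bash
python3 -m crank '[[0.015,0.006,-0.011,-16,0,12,-1],[0.014,0.006,-0.011,-14,0,10,-1]]'
python3 - <<'E'
from h import *
eyes.get_image("wrist"); eyes.get_image("wrist"); o=st(); plan([.477,-.076,.28],-1.5)
p=eyes.get_image("wrist"); cv2.imwrite("pics/w19.png",p["image"][:,:,::-1]); print(proj(p,[[.477,-.076,.041]],o))
E
```

```text
t: 19.85
tool_pos: [0.48, -0.0745, 0.2836]
tool_rot: [3.138, 0.125, 0.01]
contact_force: [0.2, 0.1, -0.3]
opening: 0.0853
t 19.95 tcp [478.7 -74.5 282.2] psi -1.494 tilt [ 0.0029 -0.0004] F [-0.2 -0.4  0.3] M [ 0.   -0.03  0.05] open 85.4 q [-0.31 -0.18  2.05  0.    1.27  1.19]
n 1 d_world mm [-1.7 -1.5 -2.2] rot [ 0.001 -0.003  0.006]
[0.001, -0.003, 0.006, -1.8, 1.4, 2.2]
[[327.9425921  256.11527443]]
```

View pics/w19.png

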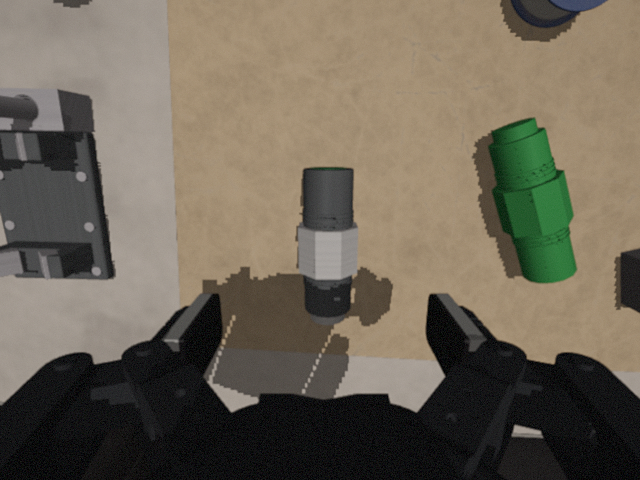

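Run:
```python
from h import *
o=st(); p=eyes.get_image("wrist"); im=p["image"]; cv2.imwrite("pics/w20.png",cv2.resize(im[155:335,270:390,::-1],None,fx=4,fy=3.3,interpolation=cv2.INTER_CUBIC))
print(proj(p,[[.493,-.075,.041],[.461,-.077,.041],[.531,-.072,.038],[.531,-.072,.004]],o))
```

```text
t 20.00 tcp [479.6 -74.7 283.4] psi -1.494 tilt [ 0.0051 -0.0013] F [-0.2  0.   1. ] M [0.   0.02 0.04] open 85.6 q [-0.31 -0.18  2.05  0.    1.27  1.19]
[[327.42071395 233.76690865]
 [326.60283083 280.61238283]
 [327.39421182 172.74165535]
 [326.82995202 168.97289437]]
```

View pics/w20.png

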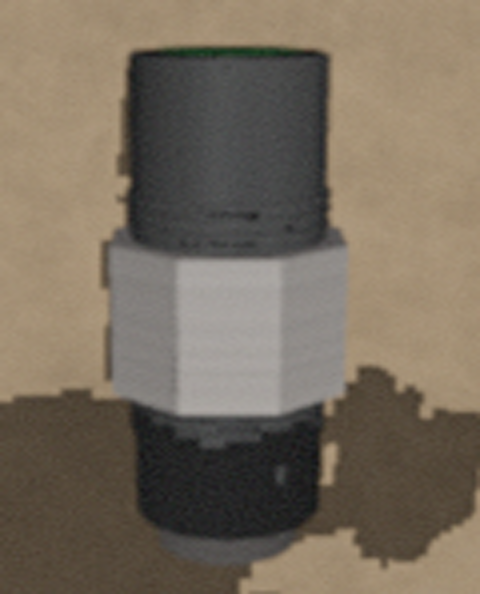

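The greenish glass at the far end (+x) confirms the lens end, and the ring lies where predicted. Descending to grasp.

```bash
python3 -m crank '[[0.003,-0.004,0.001,-2,1.3,30,-1],[0,0,0,0,0,30,-1],[0,0,0,0,0,25,-1]]'
python3 - <<'E'
from h import *
eyes.get_image("wrist"); eyes.get_image("wrist"); o=st(); plan([.4775,-.076,.177],-1.494)
E
```

```text
t: 20.3
tool_pos: [0.4864, -0.0777, 0.2086]
tool_rot: [3.131, 0.123, 0.04]
contact_force: [-0.3, 0.1, 0.1]
opening: 0.0855
t 20.40 tcp [484.1 -77.  204.8] psi -1.493 tilt [ 0.015  -0.0038] F [ 0.1  0.1 -0.8] M [-0.02 -0.04 -0.02] open 85.7 q [-0.31 -0.06  2.08  0.    1.1   1.18]
n 1 d_world mm [ -6.6   1.  -27.8] rot [ 0.005 -0.015  0.001]
[0.005, -0.015, 0.001, -6.9, -1.6, 27.7]
```

```bash
python3 -m crank '[[0.005,-0.015,0,-7,-1.6,20,-1],[0,-0.003,0,-1,0,5,-1]]'
python3 - <<'E'
from h import *
eyes.get_image("wrist"); p=eyes.get_image("wrist"); o=st(); plan([.4775,-.076,.177],-1.494)
cv2.imwrite("pics/w21.png",p["image"][:,:,::-1])
E
```

```text
t: 20.57
tool_pos: [0.4789, -0.0764, 0.1827]
tool_rot: [3.137, 0.125, 0.001]
contact_force: [-1.4, 0.7, -0.9]
opening: 0.0852
t 20.67 tcp [480.8 -77.1 185.5] psi -1.492 tilt [ 0.0069 -0.0037] F [-0.   1.1  0.3] M [ 0.03 -0.   -0.01] open 85.4 q [-0.31 -0.03  2.09 -0.    1.07  1.18]
n 1 d_world mm [-3.3  1.1 -8.5] rot [ 0.004 -0.007  0.002]
[0.004, -0.007, 0.002, -3.3, -1.4, 8.4]
```

View pics/w21.png

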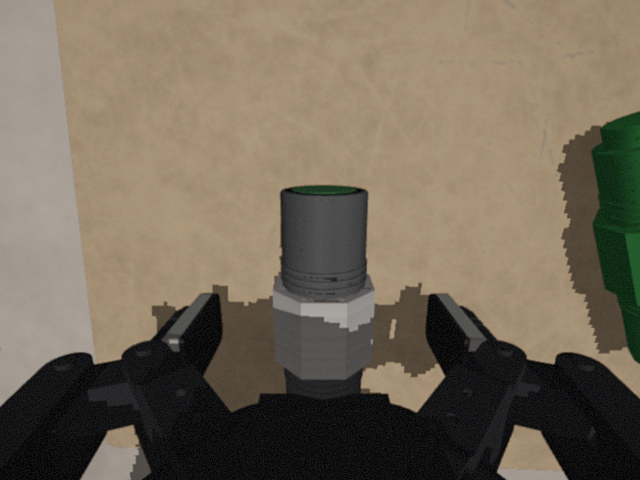

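The barrel is centred between the pads (ring at x≈324), with the lens at the top, (324,190).

```bash
python3 -m crank '[[0.004,-0.008,0,-3.5,-0.8,8,-1],[0,0,0,0,0,0,0],[0,0,0,0,0,0,0.6],[0,0,0,0,0,0,1],[0,0,0,0,0,0,1],[0,0,0,0,0,0,1],[0,0,0,0,0,0,1]]' 90
python3 - <<'E'
from h import *
p=eyes.get_image("wrist"); o=st(); plan([.4775,-.076,.177],-1.494)
cv2.imwrite("pics/w22.png",p["image"][:,:,::-1])
E
```

```text
t: 21.25
tool_pos: [0.4817, -0.0777, 0.1852]
tool_rot: [3.134, 0.125, 0.018]
contact_force: [0.4, -0.2, -1.7]
opening: 0.0381
t 21.30 tcp [481.7 -77.7 185.1] psi -1.491 tilt [ 0.0116 -0.0042] F [-0.9 -0.1 -2. ] M [-0.03  0.    0.04] open 38.1 q [-0.31 -0.03  2.09 -0.    1.07  1.18]
n 1 d_world mm [-4.2  1.7 -8.1] rot [ 0.005 -0.011  0.003]
[0.005, -0.011, 0.003, -4.1, -2.0, 8.1]
```

View pics/w22.png

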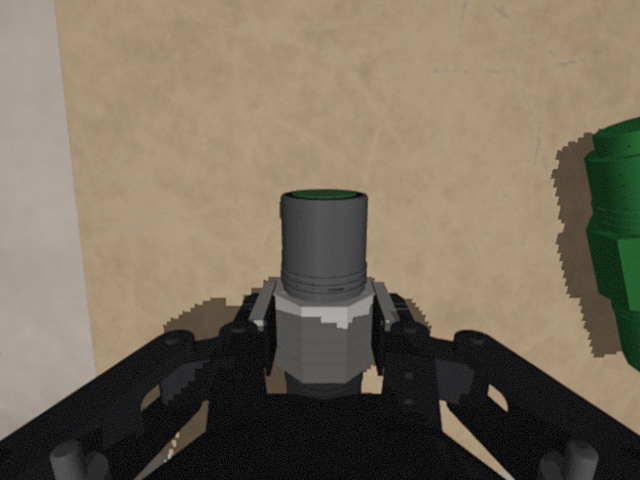

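It was gripped 8 mm higher than planned and tilted. I'll reopen a bit, go down and regrip.

```bash
python3 -m crank '[[0,0,0,0,0,0,-0.5],[0,0,0,0,0,0,-0.5],[0,0,0,0,0,0,-0.5]]'
python3 - <<'E'
from h import *
p=eyes.get_image("wrist"); o=st(); plan([.4775,-.076,.177],-1.494)
E
```

```text
t: 21.55
tool_pos: [0.4815, -0.0777, 0.185]
tool_rot: [3.134, 0.125, 0.018]
contact_force: [0.2, 0.2, -0.6]
opening: 0.0639
t 21.60 tcp [481.5 -77.7 185. ] psi -1.491 tilt [ 0.0114 -0.0042] F [ 0.1 -0.5 -0. ] M [ 0.02 -0.02  0.01] open 64.0 q [-0.31 -0.03  2.09 -0.    1.07  1.18]
n 1 d_world mm [-4.   1.7 -8. ] rot [ 0.005 -0.011  0.003]
[0.005, -0.011, 0.003, -4.0, -2.0, 8.0]
```

```bash
python3 -m crank '[[0.005,-0.011,-0.002,-4,-1.5,8,-0.5]]'
python3 - <<'E'
from h import *
eyes.get_image("wrist"); p=eyes.get_image("wrist"); o=st(); plan([.4775,-.076,.177],-1.494)
E
```

```text
t: 21.68
tool_pos: [0.4787, -0.0769, 0.1785]
tool_rot: [3.137, 0.128, 0.006]
contact_force: [1.7, -0.1, 1.0]
opening: 0.0642
t 21.78 tcp [476.4 -76.2 175.4] psi -1.489 tilt [-0.0034  0.001 ] F [-0.8  0.1 -0.3] M [ 0.03  0.02 -0.01] open 63.8 q [-0.31 -0.02  2.1  -0.    1.06  1.18]
n 1 d_world mm [1.1 0.2 1.6] rot [-0.001  0.003  0.005]
[-0.001, 0.003, 0.005, 1.1, -0.1, -1.6]
```

```bash
python3 -m crank '[[-0.001,0.003,0.004,0.8,0,-1.5,-0.3],[0,0,0,0,0,0,0.5],[0,0,0,0,0,0,1],[0,0,0,0,0,0,1],[0,0,0,0,0,0,1],[0,0,0,0,0,0,1]]' 90
python3 - <<'E'
from h import *
p=eyes.get_image("wrist"); o=st(); plan([.4775,-.076,.177],-1.494)
E
```

```text
t: 22.28
tool_pos: [0.4768, -0.076, 0.1763]
tool_rot: [-3.139, -0.121, 0.003]
contact_force: [0.7, -0.4, 0.5]
opening: 0.0385
t 22.33 tcp [476.9 -76.  176.3] psi -1.494 tilt [-0.0016  0.0004] F [-0.2 -1.1 -0.7] M [-0.06  0.05  0.03] open 38.5 q [-0.31 -0.02  2.1  -0.    1.06  1.18]
n 1 d_world mm [0.6 0.  0.7] rot [-0.001  0.002  0.   ]
[-0.001, 0.002, 0.0, 0.6, 0.0, -0.7]
```

```bash
python3 -m crank '[[0,0,0,0,0,-15,1],[0,0,0,0,0,-35,1],[0,0,0,0,0,-38,1],[0,0,0,0,0,-30,1],[0,0,0,0,0,-8,1]]'
python3 - <<'E'
from h import *
eyes.get_image("wrist");p=eyes.get_image("wrist"); o=st(); cv2.imwrite("pics/w23.png",p["image"][:,:,::-1]); plan([.478,.1256,.30],-1.571+.06)
T=np.array(p["mount"]); Ti=np.linalg.inv(T)
for X in [[.054,0,.1558],[.054,.017,.1558],[.054,-.017,.1558],[.016,0,.1358]]:
    print(X,cv2.projectPoints(np.array([X]),cv2.Rodrigues(Ti[:3,:3])[0],Ti[:3,3],K(p),p["dist"])[0].ravel())
E
```

```text
t: 22.75
tool_pos: [0.4741, -0.0752, 0.2996]
tool_rot: [-3.133, -0.121, 0.027]
contact_force: [0.9, 0.1, -0.4]
opening: 0.0384
t 22.85 tcp [473.6 -75.  296.8] psi -1.494 tilt [-0.0201  0.0067] F [ 0.  -0.6 -0.9] M [-0.03 -0.08  0.02] open 38.3 q [-0.31 -0.21  2.04  0.    1.33  1.18]
n 6 d_world mm [  4.4 200.6   3.2] rot [-0.008  0.02   0.017]
[-0.001, 0.003, 0.003, 3.3, -33.3, -0.3]
[-0.001, 0.003, 0.003, 3.2, -33.3, -0.4]
[-0.001, 0.003, 0.003, 3.1, -33.3, -0.4]
[-0.001, 0.003, 0.003, 3.0, -33.3, -0.4]
[-0.001, 0.003, 0.003, 2.9, -33.3, -0.5]
[-0.001, 0.003, 0.003, 2.8, -33.3, -0.5]
[0.054, 0, 0.1558] [327.77841369 182.99235149]
[0.054, 0.017, 0.1558] [374.68627969 182.99868919]
[0.054, -0.017, 0.1558] [280.87114519 183.00682811]
[0.016, 0, 0.1358] [328.09605151 303.51921574]
```

View pics/w23.png

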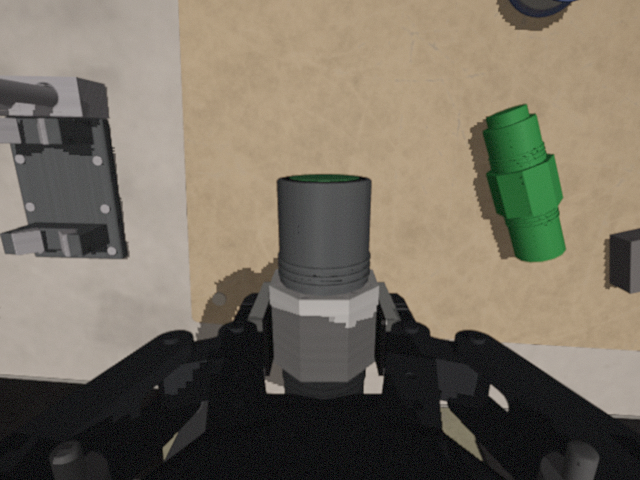

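Run:
```python
from h import *
p=eyes.get_image("wrist"); o=st()
T=np.array(p["mount"]); Ti=np.linalg.inv(T)
for dx in (0,.004,.008):
  for X in [[.054,0,.1388],[.054,0,.1728],[.054,.017,.1558],[.054,-.017,.1558],[.016,.00828,.1358],[.016,-.00828,.1358],[-.016,.00828,.1358]]:
    Y=np.array(X)+[dx,0,0]; print(X,dx,cv2.projectPoints(Y[None],cv2.Rodrigues(Ti[:3,:3])[0],Ti[:3,3],K(p),p["dist"])[0].ravel().round(1))
cv2.imwrite("pics/w24.png",cv2.resize(p["image"][165:400,255:395,::-1],None,fx=4,fy=2.5,interpolation=cv2.INTER_CUBIC))
```

```text
t 22.90 tcp [472.8 -74.8 294.4] psi -1.494 tilt [-0.0243  0.0081] F [-0.   0.2 -2.3] M [-0.02 -0.03  0.05] open 38.6 q [-0.31 -0.2   2.05  0.    1.33  1.18]
[0.054, 0, 0.1388] 0 [328.4 189.1]
[0.054, 0, 0.1728] 0 [327.3 178.3]
[0.054, 0.017, 0.1558] 0 [374.7 183. ]
[0.054, -0.017, 0.1558] 0 [280.9 183. ]
[0.016, 0.00828, 0.1358] 0 [352.7 303.5]
[0.016, -0.00828, 0.1358] 0 [303.5 303.5]
[-0.016, 0.00828, 0.1358] 0 [350.7 384.1]
[0.054, 0, 0.1388] 0.004 [328.4 176.2]
[0.054, 0, 0.1728] 0.004 [327.3 168.4]
[0.054, 0.017, 0.1558] 0.004 [375.1 171.8]
[0.054, -0.017, 0.1558] 0.004 [280.5 171.8]
[0.016, 0.00828, 0.1358] 0.004 [353.  292.6]
[0.016, -0.00828, 0.1358] 0.004 [303.3 292.6]
[-0.016, 0.00828, 0.1358] 0.004 [350.9 374.7]
[0.054, 0, 0.1388] 0.008 [328.5 163.1]
[0.054, 0, 0.1728] 0.008 [327.4 158.3]
[0.054, 0.017, 0.1558] 0.008 [375.6 160.4]
[0.054, -0.017, 0.1558] 0.008 [280.1 160.4]
[0.016, 0.00828, 0.1358] 0.008 [353.3 281.4]
[0.016, -0.00828, 0.1358] 0.008 [303.1 281.4]
[-0.016, 0.00828, 0.1358] 0.008 [351.2 365.1]
```

View pics/w24.png

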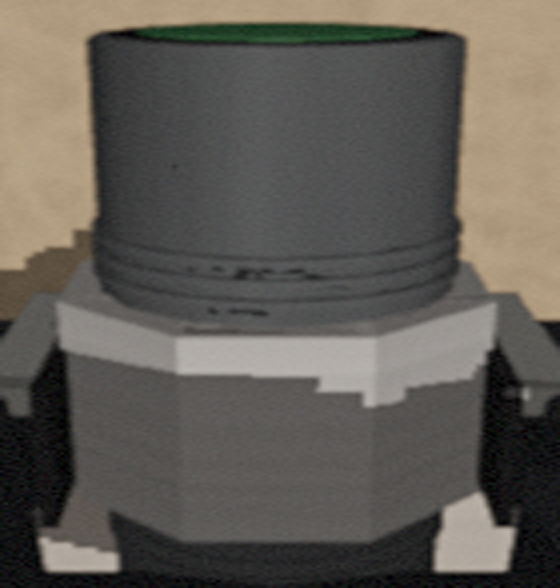

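Run:
```python
from h import *
p=eyes.get_image("wrist"); o=st()
print(p["mount"],p["cx"],p["cy"],p["dist"],K(p)[0,0])
T=np.array(p["mount"]); Ti=np.linalg.inv(T)
for X in [[0,0,.2166],[0,0,.1466],[.054,0,.1558]]:
    print(X,cv2.projectPoints(np.array([X]),cv2.Rodrigues(Ti[:3,:3])[0],Ti[:3,3],K(p),p["dist"])[0].ravel())
```

```text
t 22.95 tcp [472.3 -74.6 292.9] psi -1.494 tilt [-0.0272  0.009 ] F [-0.5  0.1 -3.2] M [-0.02 -0.04  0.  ] open 38.7 q [-0.31 -0.2   2.05  0.    1.33  1.18]
[[-1.65568191e-04 -9.62869979e-01 -2.69965511e-01  6.80485575e-02]
 [ 9.99999916e-01 -5.79098408e-05 -4.06750217e-04 -1.44764766e-03]
 [ 3.76013913e-04 -2.69965555e-01  9.62869907e-01  3.03762480e-02]
 [ 0.00000000e+00  0.00000000e+00  0.00000000e+00  1.00000000e+00]] 323.65033360479975 239.10346079380804 [-0.00995544  0.          0.          0.          0.        ] 343.8636412646366
[0, 0, 0.2166] [326.30976251 265.62549768]
[0, 0, 0.1466] [327.6136955  329.16682933]
[0.054, 0, 0.1558] [327.78230074 182.98540105]
```

Run:
```python
from h import *
plan([.484,.127,.30],-1.513)
```

```text
n 6 d_world mm [ 11.7 201.6   7.1] rot [-0.011  0.027  0.019]
[-0.002, 0.004, 0.003, 4.5, -33.4, -0.9]
[-0.002, 0.004, 0.003, 4.4, -33.4, -1.0]
[-0.002, 0.004, 0.003, 4.3, -33.4, -1.0]
[-0.002, 0.004, 0.003, 4.2, -33.4, -1.1]
[-0.002, 0.004, 0.003, 4.1, -33.4, -1.1]
[-0.002, 0.004, 0.003, 4.0, -33.4, -1.1]
```

```bash
python3 -m crank '[[-0.002,0.01,0.003,4,-20,-3,1],[-0.002,0.008,0.003,4,-34,-2,1],[-0.002,0.004,0.003,4,-34,-1,1],[-0.002,0.004,0.003,4,-34,-1,1],[-0.002,0.003,0.003,4,-34,-1,1],[-0.002,0,0.003,4,-25,-1,1],[0,0,0,0,-12,0,1],[0,0,0,0,-4,0,1]]'
python3 - <<'E'
from h import *
eyes.get_image("wrist");p=eyes.get_image("wrist"); o=st(); cv2.imwrite("pics/w25.png",p["image"][:,:,::-1]); plan([.486,.127,.28],-1.513)
print(proj(p,[[.5537-.0008,.1309+.014,.076],[.5537+.0008,.1309-.014,.076]],o))
E
```

```text
t: 23.62
tool_pos: [0.4762, 0.1303, 0.2771]
tool_rot: [-3.139, -0.08, 0.057]
contact_force: [0.1, -0.3, -1.8]
opening: 0.0388
t 23.72 tcp [476.3 129.  277.2] psi -1.521 tilt [-0.0364 -0.001 ] F [ 0.5  0.5 -2. ] M [0.02 0.04 0.01] open 38.5 q [ 0.11 -0.14  2.02  0.    1.3   1.63]
n 1 d_world mm [ 9.7 -2.   2.8] rot [-0.001  0.036 -0.008]
[-0.001, 0.036, -0.008, 9.5, 2.5, -3.1]
[[301.09456004 105.26056328]
 [362.35964423 104.80030293]]
```

View pics/w25.png

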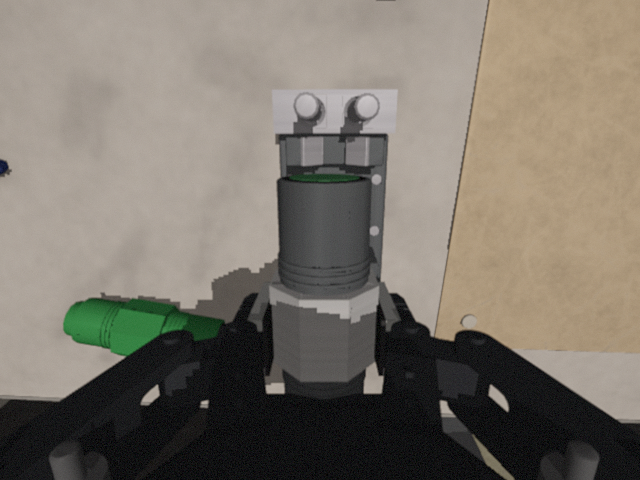

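Good view: the pins stand at (307,104) and (367,104), and the V lies ahead of the lens. Levelling and aligning.

```bash
python3 -m crank '[[-0.001,0.034,-0.008,8,2,0,1]]'
python3 - <<'E'
from h import *
eyes.get_image("wrist");eyes.get_image("wrist"); o=st(); plan([.486,.127,.25],-1.513)
E
python3 -m crank '[[0,0,0,0,0,15,1]]'
python3 - <<'E'
from h import *
eyes.get_image("wrist");eyes.get_image("wrist"); p=eyes.get_image("wrist"); o=st(); cv2.imwrite("pics/w26.png",p["image"][:,:,::-1]); plan([.486,.127,.25],-1.513)
print(proj(p,[[.5537-.0008,.1309+.014,.076],[.5537+.0008,.1309-.014,.076]],o))
E
```

```text
t: 23.8
tool_pos: [0.4836, 0.1271, 0.2753]
tool_rot: [3.139, 0.092, -0.008]
contact_force: [1.6, -0.5, -1.0]
opening: 0.0386
t 23.90 tcp [484.3 126.4 275.5] psi -1.514 tilt [-0.0045 -0.001 ] F [ 0.8  0.2 -1.7] M [-0.01  0.04  0.01] open 38.6 q [ 0.11 -0.13  2.01 -0.    1.26  1.62]
n 1 d_world mm [  1.7   0.6 -25.5] rot [ 0.001  0.005 -0.001]
[0.001, 0.005, -0.001, 1.9, -0.5, 25.5]
t: 23.98
tool_pos: [0.4856, 0.1256, 0.263]
tool_rot: [3.14, 0.087, 0.0]
contact_force: [1.3, -0.3, -1.0]
opening: 0.0384
t 24.13 tcp [483.4 125.4 258.9] psi -1.516 tilt [-0.0088 -0.0015] F [-0.5 -0.2 -1.7] M [0.01 0.01 0.06] open 38.5 q [ 0.1  -0.11  2.03 -0.    1.23  1.62]
n 1 d_world mm [ 2.6  1.6 -8.9] rot [ 0.001  0.009 -0.003]
[0.001, 0.009, -0.003, 2.7, -1.4, 8.9]
[[289.87406617 132.86753221]
 [356.21732747 132.73095896]]
```

View pics/w26.png

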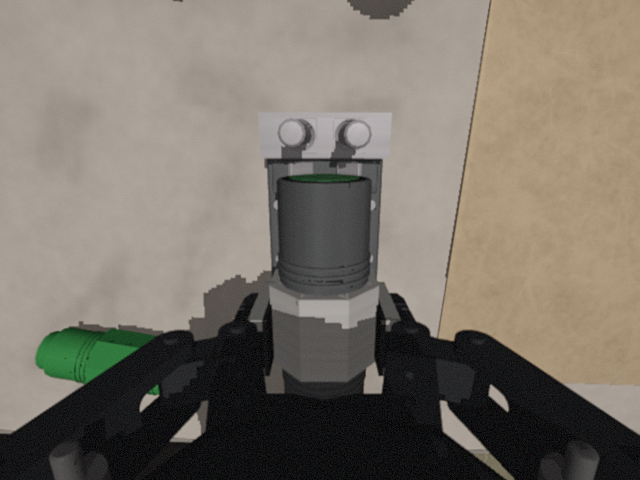

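```bash
python3 -m crank '[[0.001,0.011,-0.003,3,-1,12,1]]'
python3 - <<'E'
from h import *
eyes.get_image("wrist");eyes.get_image("wrist"); o=st(); plan([.486,.1265,.225],-1.513)
E
python3 -m crank '[[0,0.002,0,0,0,13,1]]'
python3 - <<'E'
from h import *
eyes.get_image("wrist");eyes.get_image("wrist"); p=eyes.get_image("wrist"); o=st(); cv2.imwrite("pics/w27.png",p["image"][:,:,::-1]); plan([.486,.1265,.206],-1.513)
s=eyes.get_image("scene"); cv2.imwrite("pics/s27.png",cv2.resize(s["image"][240:360,190:350,::-1],None,fx=5,fy=5,interpolation=cv2.INTER_CUBIC))
E
```

```text
t: 24.22
tool_pos: [0.4873, 0.1261, 0.2494]
tool_rot: [-3.14, -0.09, -0.01]
contact_force: [1.0, 0.4, -0.9]
opening: 0.0384
t 24.32 tcp [485.7 126.  245.8] psi -1.513 tilt [-0.0012 -0.0002] F [-1.1 -0.6 -1.8] M [-0.09  0.09 -0.01] open 38.9 q [ 0.11 -0.09  2.03 -0.    1.2   1.62]
n 1 d_world mm [  0.3   0.5 -20.8] rot [ 0.     0.001 -0.   ]
[0.0, 0.001, -0.0, 0.4, -0.4, 20.8]
t: 24.4
tool_pos: [0.4869, 0.1259, 0.2356]
tool_rot: [-3.14, -0.089, -0.008]
contact_force: [1.1, 0.2, -1.2]
opening: 0.0385
t 24.55 tcp [485.2 125.8 232.5] psi -1.514 tilt [-0.0016 -0.0004] F [-0.7  0.3 -2.6] M [ 0.01 -0.03 -0.04] open 38.8 q [ 0.11 -0.07  2.04 -0.    1.17  1.62]
n 1 d_world mm [  0.8   0.7 -26.5] rot [ 0.     0.002 -0.001]
[0.0, 0.002, -0.001, 0.9, -0.7, 26.5]
```

View pics/w27.png

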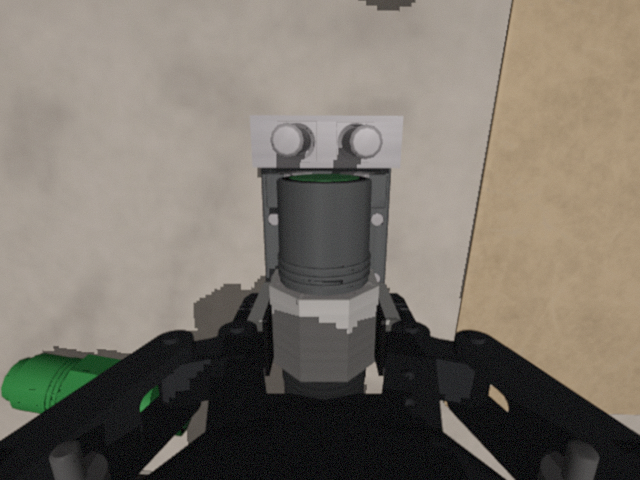

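View pics/s27.png

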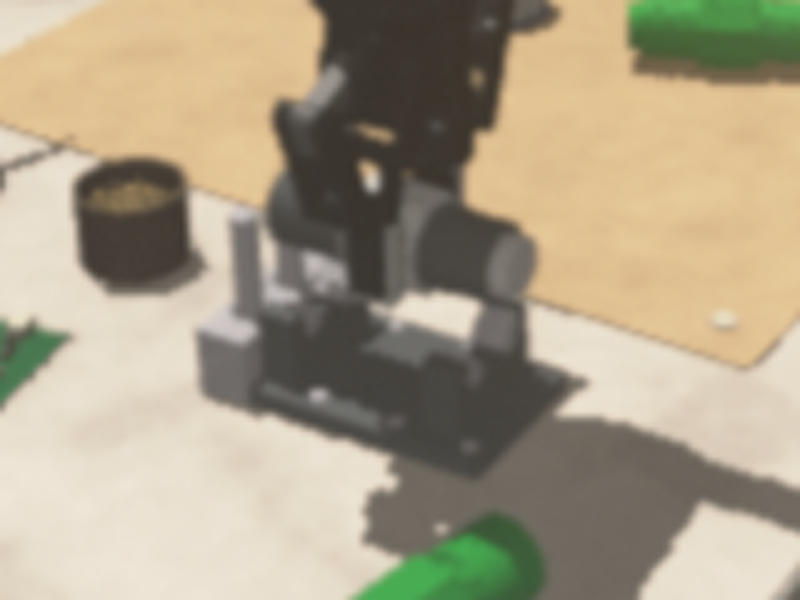

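The barrel (u≈324.5) is within about 1 mm of the pin midline (u≈326.5), and the base plate edges are symmetric about it. Descending in small steps and watching force.

```bash
python3 -m crank '[[0,0.003,0,0.8,0.3,13,1]]'
python3 - <<'E'
from h import *
eyes.get_image("wrist");eyes.get_image("wrist"); o=st(); plan([.486,.1255,.206],-1.513)
E
python3 -m crank '[[0,0.002,0,0,0,7,1]]'
python3 - <<'E'
from h import *
st();eyes.get_image("wrist");eyes.get_image("wrist"); o=st(); plan([.486,.1255,.206],-1.513)
E
```

```text
t: 24.68
tool_pos: [0.4879, 0.1258, 0.2236]
tool_rot: [-3.14, -0.09, -0.014]
contact_force: [0.8, 0.1, -1.1]
opening: 0.0382
t 24.78 tcp [486.  125.5 219.8] psi -1.514 tilt [ 0.0012 -0.0003] F [ 0.1 -0.4 -3.2] M [-0.01  0.04  0.01] open 38.8 q [ 0.1  -0.05  2.04 -0.    1.15  1.62]
n 1 d_world mm [  0.   -0.  -13.8] rot [ 0.    -0.001 -0.001]
[0.0, -0.001, -0.001, -0.0, 0.0, 13.8]
t: 24.87
tool_pos: [0.4868, 0.1256, 0.2145]
tool_rot: [-3.14, -0.09, -0.01]
contact_force: [0.7, -0.6, -1.7]
opening: 0.0386
t 24.87 tcp [486.8 125.6 214.5] psi -1.514 tilt [0.0061 0.0002] F [ 0.7 -0.6 -1.7] M [ 0.   -0.01  0.03] open 38.6 q [ 0.1  -0.04  2.04 -0.    1.13  1.62]
t 24.97 tcp [485.7 125.5 212.3] psi -1.514 tilt [ 0.0019 -0.0003] F [-0.4 -0.  -2.5] M [-0.03  0.04  0.  ] open 38.6 q [ 0.1  -0.04  2.05 -0.    1.13  1.62]
n 1 d_world mm [ 0.3 -0.  -6.3] rot [ 0.    -0.002 -0.001]
[0.0, -0.002, -0.001, 0.3, 0.0, 6.3]
```

```bash
python3 -m crank '[[0,-0.001,0,0,0,4,1]]'
python3 - <<'E'
from h import *
eyes.get_image("wrist");eyes.get_image("wrist"); o=st()
E
python3 -m crank '[[0,-0.001,0,0,0,2,1]]'
python3 - <<'E'
from h import *
eyes.get_image("wrist");eyes.get_image("wrist"); o=st(); plan([.486,.1255,.206],-1.513)
E
```

```text
t: 25.05
tool_pos: [0.4861, 0.1256, 0.2092]
tool_rot: [3.14, 0.09, 0.004]
contact_force: [0.3, -0.6, -1.1]
opening: 0.0386
t 25.15 tcp [485.4 125.5 207.9] psi -1.514 tilt [-0.0001 -0.0004] F [-0.  -0.6 -2.1] M [-0.02 -0.01  0.05] open 38.6 q [ 0.1  -0.03  2.05 -0.    1.12  1.62]
t: 25.23
tool_pos: [0.4857, 0.1256, 0.2063]
tool_rot: [3.14, 0.09, -0.001]
contact_force: [0.1, 0.9, -0.7]
opening: 0.0385
t 25.33 tcp [485.5 125.5 205.9] psi -1.514 tilt [-0.001  -0.0006] F [-0.  -0.  -1.7] M [-0.03 -0.03 -0.04] open 38.5 q [ 0.1  -0.03  2.05 -0.    1.12  1.62]
n 1 d_world mm [0.5 0.  0.1] rot [ 0.001  0.001 -0.001]
[0.001, 0.001, -0.001, 0.5, 0.0, -0.1]
```

At seat height with no side force. Sliding the lens end towards the pins gently.

```bash
python3 -m crank '[[0,0.001,0,4,0,0,1]]'
python3 - <<'E'
from h import *
eyes.get_image("wrist");eyes.get_image("wrist"); p=eyes.get_image("wrist"); o=st(); cv2.imwrite("pics/w28.png",p["image"][:,:,::-1])
E
```

```text
t: 25.42
tool_pos: [0.4892, 0.1256, 0.2058]
tool_rot: [3.139, 0.09, -0.002]
contact_force: [-1.1, -0.6, -1.1]
opening: 0.0388
t 25.57 tcp [489.9 125.7 206.2] psi -1.514 tilt [ 0.0006 -0.0004] F [ 0.2 -0.3 -2.1] M [-0.05  0.02 -0.01] open 38.5 q [ 0.1  -0.02  2.04 -0.    1.12  1.62]
```

View pics/w28.png

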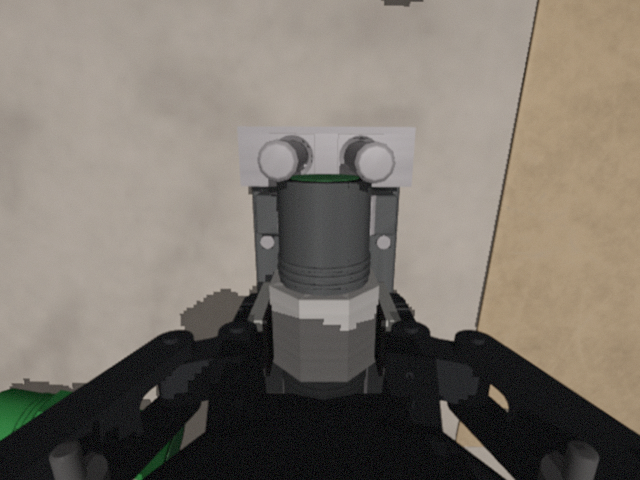

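The lens is right behind the pins at (279,160) and (376,160), with a small gap left.

```bash
python3 -m crank '[[0,0,0,1.5,0.2,0,1]]'
python3 - <<'E'
from h import *
eyes.get_image("wrist");eyes.get_image("wrist"); o=st()
E
python3 -m crank '[[0,0,0,1.5,0,0,1]]'
python3 - <<'E'
from h import *
eyes.get_image("wrist");eyes.get_image("wrist");  o=st()
E
```

```text
t: 25.65
tool_pos: [0.4913, 0.1257, 0.2061]
tool_rot: [3.14, 0.09, 0.0]
contact_force: [0.5, -0.3, -1.6]
opening: 0.0386
t 25.75 tcp [491.6 125.6 206.2] psi -1.514 tilt [ 0.0007 -0.0003] F [-0.2  0.3 -1.6] M [0.   0.   0.01] open 38.8 q [ 0.1  -0.01  2.03 -0.    1.12  1.62]
t: 25.83
tool_pos: [0.4929, 0.1257, 0.2061]
tool_rot: [3.14, 0.09, -0.001]
contact_force: [-2.6, -0.2, -0.9]
opening: 0.0385
t 25.93 tcp [493.  125.7 206.1] psi -1.514 tilt [-0.0001 -0.0004] F [-1.9  0.1 -1.1] M [ 0.06  0.21 -0.01] open 38.8 q [ 0.1  -0.01  2.03 -0.    1.12  1.62]
```

First contact with the pins (Fx about −2 N). Now pressing down gently.

```bash
python3 -m crank '[[0,0,0,0.5,0,1,1]]'
python3 - <<'E'
from h import *
eyes.get_image("wrist");eyes.get_image("wrist"); o=st()
E
python3 -m crank '[[0,0,0,0,0,1,1]]'
python3 - <<'E'
from h import *
eyes.get_image("wrist");eyes.get_image("wrist");  o=st()
E
```

```text
t: 26.02
tool_pos: [0.4934, 0.1257, 0.2054]
tool_rot: [3.14, 0.09, -0.002]
contact_force: [-7.5, -2.3, 9.9]
opening: 0.0389
t 26.12 tcp [493.5 125.7 205.4] psi -1.514 tilt [-0.0014 -0.001 ] F [-4.5 -1.5  3.8] M [-0.24  0.58  0.04] open 38.5 q [ 0.1  -0.01  2.03 -0.    1.12  1.62]
t: 26.2
tool_pos: [0.4936, 0.1256, 0.2052]
tool_rot: [3.139, 0.09, -0.003]
contact_force: [-7.4, -1.6, 9.9]
opening: 0.0388
t 26.30 tcp [493.6 125.6 205.3] psi -1.513 tilt [-0.002  -0.0014] F [-6.  -2.1  6. ] M [-0.21  0.71  0.05] open 38.4 q [ 0.1  -0.01  2.03 -0.    1.12  1.62]
```

```bash
python3 -m crank '[[0,0.001,0,0,0.4,1.8,1]]'
python3 - <<'E'
from h import *
for i in range(6): eyes.get_image("wrist")
o=st()
E
```

```text
t: 26.38
tool_pos: [0.4938, 0.1254, 0.2051]
tool_rot: [3.14, 0.09, -0.004]
contact_force: [-11.9, 0.3, 17.7]
opening: 0.0386
t 26.68 tcp [493.8 125.5 205.1] psi -1.514 tilt [-0.0025 -0.001 ] F [-9.2 -0.8 12.5] M [-0.07  1.35 -0.13] open 38.5 q [ 0.1  -0.    2.03 -0.    1.12  1.62]
```

Fz is about 12.5 N and steady. The moments put the load near mid-span, with almost no side force. Checking stability and pictures before handing in.

Run:
```python
from h import *
for i in range(4):
    for k in range(4): p=eyes.get_image("wrist")
    st()
s=eyes.get_image("scene"); t=eyes.get_image("top")
a=cv2.resize(s["image"][230:350,200:330,::-1],None,fx=4,fy=4,interpolation=cv2.INTER_CUBIC)
cv2.imwrite("pics/s29.png",a); cv2.imwrite("pics/w29.png",p["image"][:,:,::-1]); cv2.imwrite("pics/t29.png",t["image"][:,:,::-1])
```

```text
t 26.88 tcp [493.8 125.4 205.2] psi -1.514 tilt [-0.0024 -0.0009] F [-9.9 -0.6 12.3] M [-0.06  1.32 -0.18] open 39.0 q [ 0.1  -0.    2.03 -0.    1.12  1.62]
t 27.08 tcp [493.8 125.5 205.1] psi -1.514 tilt [-0.0024 -0.0009] F [-9.4 -0.4 13. ] M [-0.06  1.27 -0.19] open 38.5 q [ 0.1  -0.    2.03 -0.    1.12  1.62]
t 27.28 tcp [493.8 125.5 205.1] psi -1.514 tilt [-0.0025 -0.0009] F [-8.9 -1.6 12.2] M [-0.06  1.32 -0.12] open 38.7 q [ 0.1  -0.    2.03 -0.    1.12  1.62]
t 27.48 tcp [493.8 125.4 205.1] psi -1.514 tilt [-0.0024 -0.001 ] F [-9.5 -0.6 12.8] M [-0.05  1.29 -0.12] open 38.5 q [ 0.1  -0.    2.03 -0.    1.12  1.62]
```

View pics/s29.png

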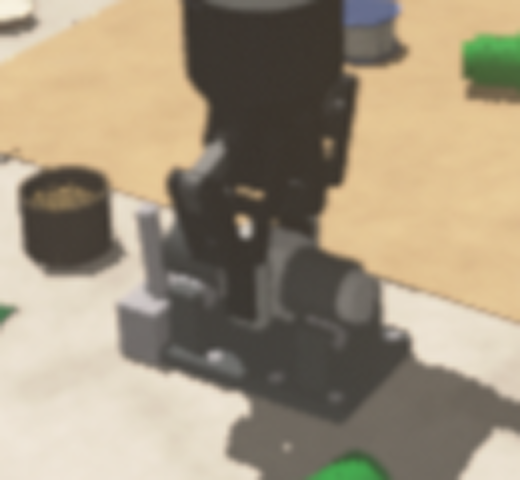

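View pics/w29.png

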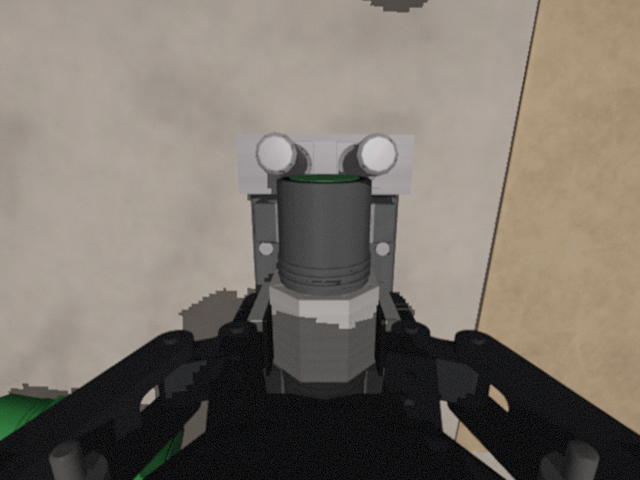

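View pics/t29.png

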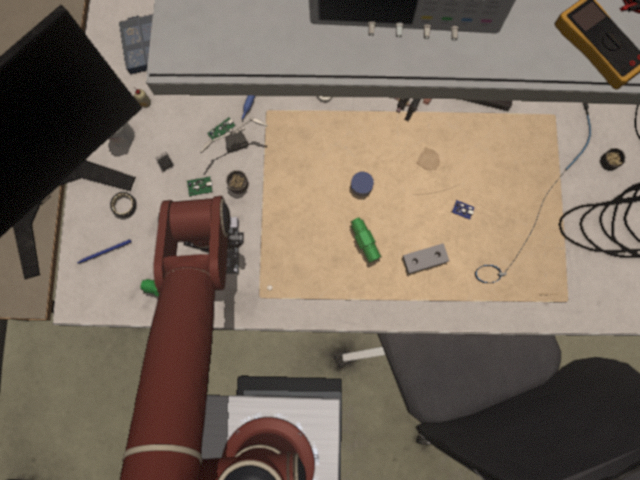

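The pin tops have moved away from the lens in the image (v 160 to 153) although the arm went forward. The 9 N forward push has leaned the pins within their bore clearance, so I'll quantify that and ease the forward push.

```bash
python3 - <<'E'
from h import *
p=eyes.get_image("wrist"); o=st()
print("tops now",unproj(p,[[276,153],[378,153]],.076,o).round(4))
o2=dict(o); o2["tool_pos"]=np.array([.4899,.1257,.2062])
print("tops w28",unproj(p,[[279,160],[376,160]],.076,o2).round(4))
E
python3 -m crank '[[0,0,0,-1.5,0.1,1.7,1]]'
python3 - <<'E'
from h import *
for i in range(6): p=eyes.get_image("wrist")
st(); cv2.imwrite("pics/w30.png",cv2.resize(p["image"][110:300,220:430,::-1],None,fx=3.5,fy=3,interpolation=cv2.INTER_CUBIC))
E
```

```text
t 27.63 tcp [493.8 125.5 205.1] psi -1.514 tilt [-0.0025 -0.0009] F [-10.1  -0.6  12.8] M [-0.02  1.27 -0.13] open 38.8 q [ 0.1  -0.    2.03 -0.    1.12  1.62]
tops now [[0.5578 0.1438 0.076 ]
 [0.5594 0.1154 0.076 ]]
tops w28 [[0.552  0.1433 0.076 ]
 [0.5536 0.1159 0.076 ]]
t: 27.72
tool_pos: [0.4932, 0.1254, 0.2052]
tool_rot: [3.14, 0.089, 0.001]
contact_force: [-0.0, -1.1, 3.8]
opening: 0.0383
t 28.02 tcp [493.2 125.4 205.2] psi -1.514 tilt [ 0.0003 -0.0005] F [-3.9 -0.3  6.9] M [-0.05  0.51 -0.05] open 38.7 q [ 0.1  -0.01  2.03 -0.    1.12  1.62]
```

View pics/w30.png

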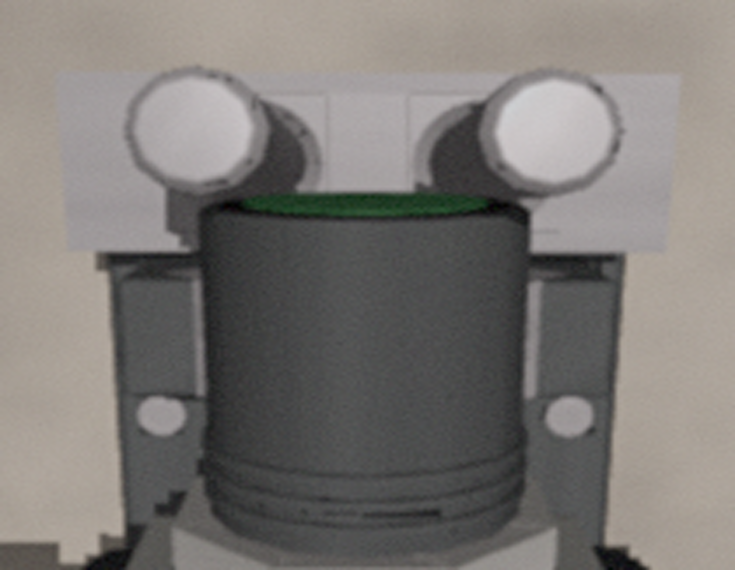

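Forward push eased to about 4 N, and the lens is still on both pins. Now I need Fz back up to 12–15 N.

```bash
python3 -m crank '[[0,0,0,-0.8,0,2.3,1]]'
python3 - <<'E'
from h import *
for i in range(8): p=eyes.get_image("wrist")
st()
E
```

```text
t: 28.1
tool_pos: [0.4932, 0.1254, 0.2051]
tool_rot: [3.14, 0.089, 0.001]
contact_force: [-10.6, -1.9, 17.4]
opening: 0.0387
t 28.50 tcp [493.1 125.4 205.1] psi -1.514 tilt [ 0.001  -0.0006] F [-8.2 -0.6 12.2] M [-0.22  1.19 -0.11] open 38.4 q [ 0.1  -0.01  2.03 -0.    1.12  1.62]
```

```bash
python3 -m crank '[[0,0,0,-1.8,0,2.4,1]]'
python3 - <<'E'
from h import *
for i in range(8): p=eyes.get_image("wrist")
st(); cv2.imwrite("pics/w31.png",cv2.resize(p["image"][110:300,220:430,::-1],None,fx=3.5,fy=3,interpolation=cv2.INTER_CUBIC))
E
```

```text
t: 28.58
tool_pos: [0.4926, 0.1254, 0.2052]
tool_rot: [3.14, 0.089, 0.007]
contact_force: [-2.0, -0.6, 8.7]
opening: 0.0388
t 28.98 tcp [492.6 125.4 205.2] psi -1.514 tilt [ 0.0042 -0.0005] F [-2.9 -1.1  9.9] M [-0.16  0.74 -0.06] open 38.5 q [ 0.1  -0.01  2.03 -0.    1.11  1.62]
```

View pics/w31.png

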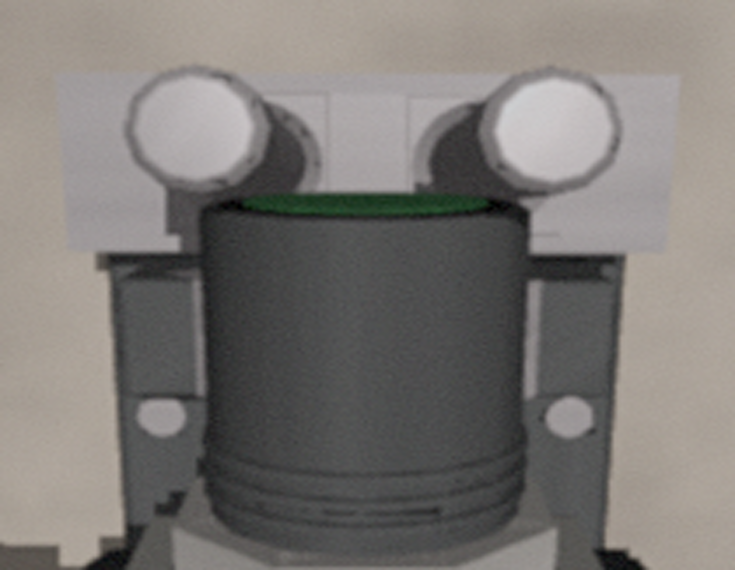

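Run:
```python
from h import *
p=eyes.get_image("wrist"); o=st()
c=lambda x,y:[220+(x+.5)/3.5-.5,110+(y+.5)/3-.5]
g=lambda uv,z:unproj(p,uv,z,o)
n=g([c(70,250),c(665,250)],.03).mean(0); f=g([c(57,72),c(680,73)],.03).mean(0)
r=g([c(203,210),c(528,212)],.05).mean(0); top=g([c(366,216)],.067)[0]
print("block near",n,"far",f,"lens side rim",r,"lens top rim",top)
ax=np.array([np.cos(.058),np.sin(.058),0]); print("block depth",(f-n)@ax*1e3,"lens beyond near face (nominal 6):",(r-n)@ax*1e3,(top-n)@ax*1e3)
print("rim width", np.diff(g([c(203,210),c(528,212)],.05),axis=0))
tops=g([c(195,128),c(555,130)],.076); print("pin tops beyond near (nominal 12):",(tops-n)@ax*1e3)
```

```text
t 29.03 tcp [492.6 125.4 205.1] psi -1.514 tilt [ 0.0042 -0.0005] F [-3.6 -1.4  9.9] M [-0.15  0.7  -0.06] open 38.4 q [ 0.1  -0.01  2.03 -0.    1.11  1.62]
block near [0.54080993 0.12908652 0.03      ] far [0.56471415 0.13033904 0.03      ] lens side rim [0.54819788 0.12977981 0.05      ] lens top rim [0.54936584 0.1298338  0.067     ]
block depth 23.93662580763642 lens beyond near face (nominal 6): 7.415720404810403 8.58483898457692
rim width [[ 0.00165454 -0.03342653  0.        ]]
pin tops beyond near (nominal 12): [17.68397922 17.46379452]
```

The lens sits about 1.5–2.5 mm past nominal and the pins lean about 5°. I'll unload, back off slightly so they stand up, then press with a compensated direction.

```bash
python3 -m crank '[[0,-0.002,0,-1,0,-1,1]]'
python3 - <<'E'
from h import *
for i in range(4): p=eyes.get_image("wrist")
st(); cv2.imwrite("pics/w32.png",cv2.resize(p["image"][110:300,220:430,::-1],None,fx=3.5,fy=3,interpolation=cv2.INTER_CUBIC))
E
```

```text
t: 29.12
tool_pos: [0.4921, 0.1254, 0.2068]
tool_rot: [3.14, 0.089, 0.006]
contact_force: [0.4, 0.9, -2.2]
opening: 0.0382
t 29.32 tcp [491.5 125.4 205.9] psi -1.514 tilt [ 0.0024 -0.0005] F [-0.4 -0.1 -3.3] M [-0.06  0.03 -0.03] open 38.8 q [ 0.1  -0.01  2.04 -0.    1.12  1.62]
```

View pics/w32.png

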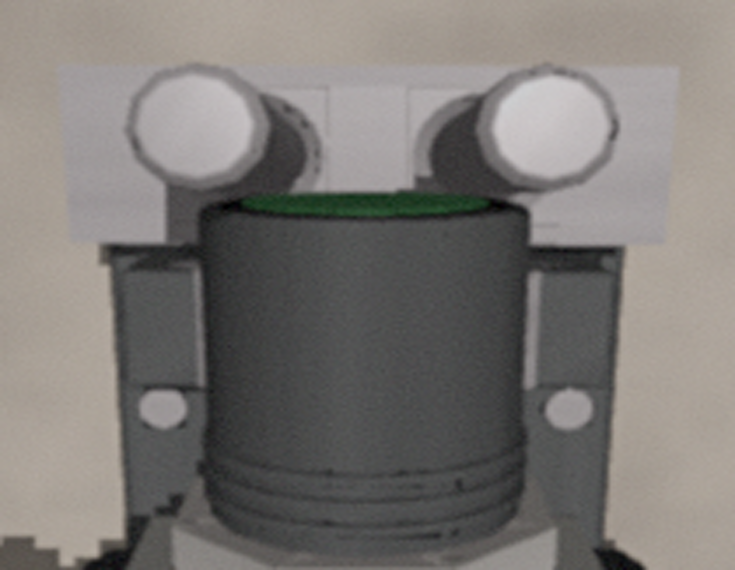

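The pins follow the lens back as it retreats. One more millimetre back.

```bash
python3 -m crank '[[0,-0.001,0,-1.2,0,0,1]]'
cat >> h.py <<'E'
def rel(p,o,near,far,rim,tops):
    "pixel checks vs stop block"
    g=lambda uv,z:unproj(p,uv,z,o)
    n=g(near,.03).mean(0); f=g(far,.03).mean(0); ax=np.array([np.cos(.058),np.sin(.058),0])
    print("depth",((f-n)@ax*1e3).round(1),"lens",((g(rim,.05).mean(0)-n)@ax*1e3).round(1),"tops",((g(tops,.076)-n)@ax*1e3).round(1))
E
python3 - <<'E'
from h import *
for i in range(4): p=eyes.get_image("wrist")
st(); cv2.imwrite("pics/w33.png",cv2.resize(p["image"][110:300,220:430,::-1],None,fx=3.5,fy=3,interpolation=cv2.INTER_CUBIC))
E
```

```text
t: 29.4
tool_pos: [0.4903, 0.1253, 0.2055]
tool_rot: [3.14, 0.089, 0.002]
contact_force: [-0.0, 0.4, -2.2]
opening: 0.0385
t 29.60 tcp [490.1 125.3 205.5] psi -1.514 tilt [ 0.001  -0.0006] F [-0.1  0.1 -1.3] M [ 0.04 -0.01 -0.01] open 38.7 q [ 0.1  -0.01  2.04 -0.    1.12  1.62]
```

View pics/w33.png

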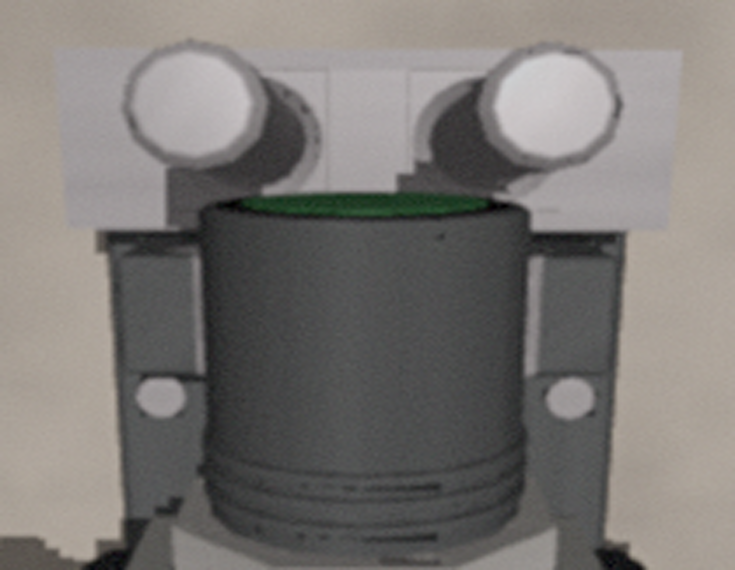

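Run:
```python
from h import *
p=eyes.get_image("wrist"); o=st()
c=lambda x,y:[220+(x+.5)/3.5-.5,110+(y+.5)/3-.5]
rel(p,o,[c(70,230),c(665,230)],[c(55,48),c(682,50)],[c(203,210),c(528,212)],[c(190,104),c(555,104)])
# mouths of bores, visible outer parts
print(proj(p,[[.5540,.1165,.03],[.5525,.1445,.03]],o))
```

```text
t 29.65 tcp [490.2 125.3 205.6] psi -1.514 tilt [ 0.001  -0.0006] F [ 0.4 -0.7 -1.2] M [ 0.02  0.   -0.02] open 38.6 q [ 0.1  -0.01  2.04 -0.    1.12  1.62]
depth 24.2 lens 4.7 tops [17.2 17.2]
[[357.18061628 155.39338665]
 [288.95626695 155.17473607]]
```

Run:
```python
from h import *
p=eyes.get_image("wrist"); o=st()
o2=dict(o); o2["tool_pos"]=np.array([.4899,.1257,.2062])
rel(p,o2,[[242,186],[412,186]],[[239,127],[414,127]],[[278,179],[371,179]],[[279,160],[376,160]])
a=cv2.imread("pics/w28.png")[110:300,220:430]; cv2.imwrite("pics/w28c.png",cv2.resize(a,None,fx=3.5,fy=3,interpolation=cv2.INTER_CUBIC))
```

```text
t 29.70 tcp [490.2 125.3 205.7] psi -1.514 tilt [ 0.0012 -0.0005] F [-0.2 -0.9 -1.7] M [-0.02  0.03  0.02] open 38.7 q [ 0.1  -0.01  2.04 -0.    1.12  1.62]
depth 23.8 lens 4.9 tops [12.9 12.8]
```

View pics/w28c.png

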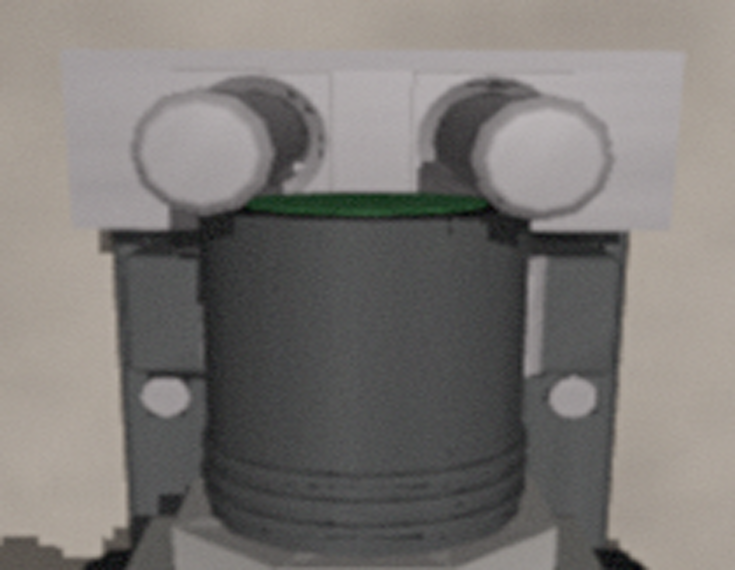

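The pins stay leaned (tops 17 mm past the near face, against 13 mm before the push). I'll check their height with the other cameras, to be sure they are still fully down.

Run:
```python
from h import *
s=eyes.get_image("scene"); st()
for nm,X in [("upright L",[.5525,.1445,.076]),("lean L",[.557,.1445,.076]),("lean L +5mm",[.557,.1445,.081]),("lean R",[.5585,.1155,.076]),("mouth L",[.5525,.1445,.03])]: print(nm,proj(s,[X]).round(1))
cv2.imwrite("pics/s34.png",cv2.resize(s["image"][270:330,215:285,::-1],None,fx=10,fy=9,interpolation=cv2.INTER_CUBIC))
for q in ["pin_1","pin_1_foot"]:
    r=spotter.mark_of(q,s); print(q,[(round(d["confidence"],2),np.round(d["centre"],4)) for d in r][:4])
a=cv2.imread("pics/s27.png");
```

```text
t 29.75 tcp [490.3 125.3 205.7] psi -1.514 tilt [ 0.0013 -0.0006] F [ 0.1 -0.2 -1.6] M [0.02 0.   0.01] open 38.6 q [ 0.1  -0.01  2.04 -0.    1.12  1.62]
upright L [[237.5 281.5]]
lean L [[235.8 280.9]]
lean L +5mm [[235.6 278.8]]
lean R [[244.4 274.6]]
mouth L [[239.  301.2]]
pin_1 [(0.7, array([0.5521, 0.1435, 0.0085]))]
pin_1_foot []
```

View pics/s34.png

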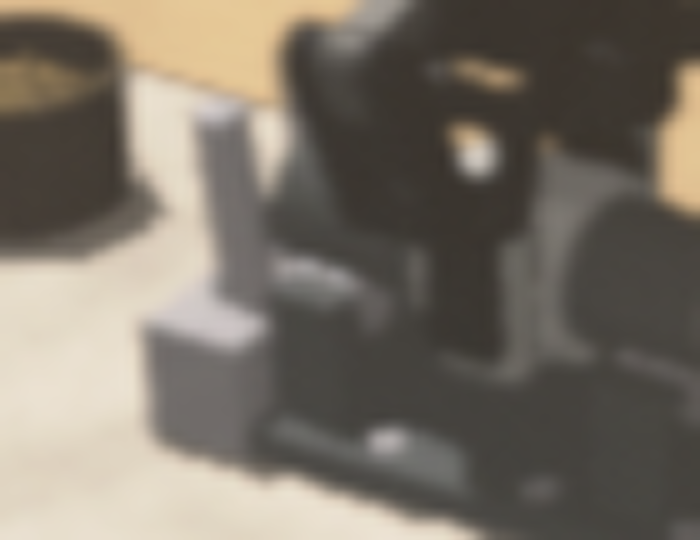

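The scene camera shows the left pin's top at the height expected for a pin fully home (within about 1 mm), leaning only within the bore clearance. I'll bring the lens back to light contact and then press with a backward-compensated row.

```bash
python3 -m crank '[[0,-0.001,0,1.4,0,0,1]]'
python3 - <<'E'
from h import *
for i in range(3): p=eyes.get_image("wrist")
st()
E
python3 -m crank '[[0,0,0,1,0,0,1]]'
python3 - <<'E'
from h import *
for i in range(3): p=eyes.get_image("wrist")
st()
E
```

```text
t: 29.93
tool_pos: [0.4916, 0.1254, 0.2057]
tool_rot: [3.14, 0.089, 0.0]
contact_force: [-0.3, 1.1, -1.6]
opening: 0.0386
t 30.08 tcp [491.9 125.4 205.9] psi -1.514 tilt [ 0.0005 -0.0006] F [ 0.7 -0.5 -1.2] M [0.   0.   0.03] open 38.4 q [ 0.1  -0.01  2.03 -0.    1.12  1.62]
t: 30.17
tool_pos: [0.4928, 0.1254, 0.2058]
tool_rot: [3.14, 0.089, 0.0]
contact_force: [-0.7, -0.0, -2.0]
opening: 0.0384
t 30.32 tcp [492.8 125.4 205.8] psi -1.514 tilt [ 0.0001 -0.0006] F [-0.2 -0.5 -1.6] M [0.04 0.11 0.02] open 38.4 q [ 0.1  -0.01  2.03 -0.    1.12  1.62]
```

```bash
python3 -m crank '[[0,0,0,0.5,0,0,1]]'
python3 - <<'E'
from h import *
for i in range(3): p=eyes.get_image("wrist")
st()
E
python3 -m crank '[[0,0,0,-0.2,0,1.2,1]]'
python3 - <<'E'
from h import *
for i in range(4): p=eyes.get_image("wrist")
st()
E
```

```text
t: 30.4
tool_pos: [0.4932, 0.1255, 0.2057]
tool_rot: [3.14, 0.089, -0.001]
contact_force: [-2.0, -0.3, -0.4]
opening: 0.0386
t 30.55 tcp [493.2 125.5 205.7] psi -1.514 tilt [-0.0007 -0.0007] F [-1.7 -0.7 -0.5] M [-0.04  0.29  0.02] open 38.4 q [ 0.1  -0.01  2.03 -0.    1.12  1.62]
t: 30.63
tool_pos: [0.4932, 0.1255, 0.2051]
tool_rot: [3.14, 0.089, -0.001]
contact_force: [-5.8, -1.1, 11.2]
opening: 0.0387
t 30.83 tcp [493.2 125.5 205.2] psi -1.514 tilt [-0.0005 -0.0008] F [-2.9 -1.3  5.4] M [-0.07  0.61 -0.02] open 38.8 q [ 0.1  -0.01  2.03 -0.    1.12  1.62]
```

Seated. Now increase the downward press with a slight backward bias.

```bash
python3 -m crank '[[0,0,0,-0.8,0.1,2.5,1]]'
python3 - <<'E'
from h import *
for i in range(8): p=eyes.get_image("wrist")
st()
E
```

```text
t: 30.92
tool_pos: [0.4932, 0.1254, 0.205]
tool_rot: [3.14, 0.089, -0.0]
contact_force: [-12.0, -0.9, 24.5]
opening: 0.0386
t 31.32 tcp [493.2 125.4 205.1] psi -1.514 tilt [ 0.0002 -0.0008] F [-7.7 -1.  14.6] M [-0.19  1.28 -0.15] open 38.7 q [ 0.1  -0.01  2.03 -0.    1.12  1.62]
```

Run:
```python
from h import *
for i in range(3):
    for k in range(4): p=eyes.get_image("wrist")
    o=st()
cv2.imwrite("pics/w35.png",cv2.resize(p["image"][110:300,220:430,::-1],None,fx=3.5,fy=3,interpolation=cv2.INTER_CUBIC))
s=eyes.get_image("scene"); cv2.imwrite("pics/s35.png",cv2.resize(s["image"][265:335,210:300,::-1],None,fx=8,fy=8,interpolation=cv2.INTER_CUBIC))
```

```text
t 31.52 tcp [493.1 125.4 205. ] psi -1.514 tilt [ 0.0001 -0.0008] F [-8.4 -1.7 15.2] M [-0.16  1.28 -0.12] open 38.7 q [ 0.1  -0.01  2.03 -0.    1.12  1.62]
t 31.72 tcp [493.1 125.4 205.1] psi -1.514 tilt [ 0.0001 -0.0008] F [-7.6 -2.3 13.8] M [-0.15  1.25 -0.18] open 38.2 q [ 0.1  -0.01  2.03 -0.    1.12  1.62]
t 31.92 tcp [493.1 125.4 205.1] psi -1.514 tilt [ 0.0001 -0.0008] F [-8.2 -1.6 14.4] M [-0.23  1.27 -0.19] open 38.4 q [ 0.1  -0.01  2.03 -0.    1.12  1.62]
```

View pics/w35.png

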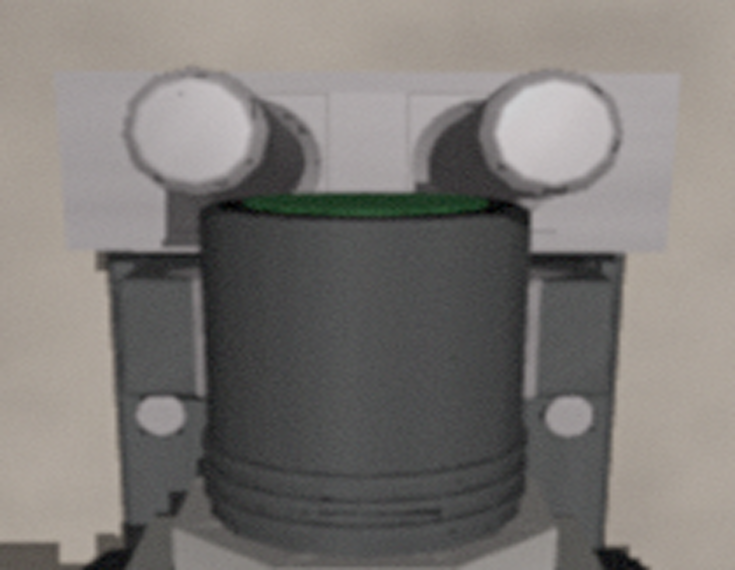

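View pics/s35.png

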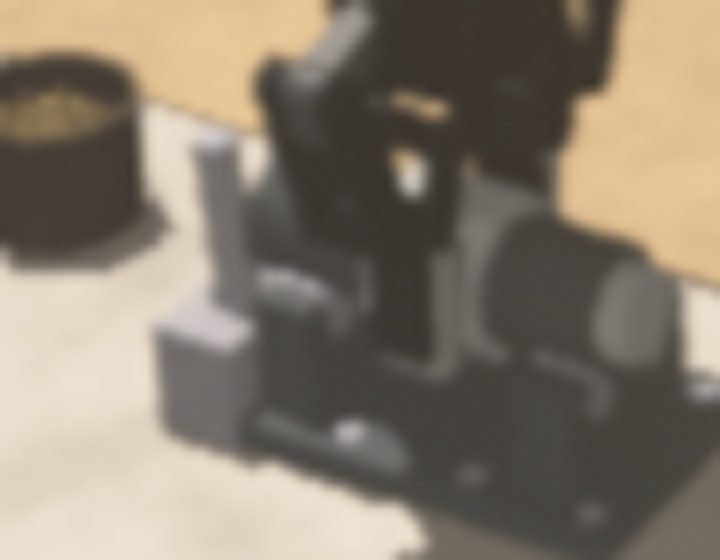

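The barrel sits in the V with its lens on both pins, and the force is steady at about 14.5 N down. Handing in.

Run:
```python
from h import *
print(ctrl.finish_job()); st()
```

```text
the job is handed in; nothing more can be done
None
the job is handed in; nothing more can be done
```

I put both pins in the stop-block bores one after the other, then laid the barrel in the V-groove, lens end towards the pins. I handed the job in at about 32 s while still pressing it down.

**What the last checks showed**
- **Pins:** each bottomed in its bore at 13–26 N, with the foot about 6 mm above the worktop. After the barrel had pushed on them, the scene camera still put the left pin's top within about 1 mm of its fully home height. I did not recheck the right pin's height that way.
- **Press:** about 14.5 N down, steady over the last half second. It peaked briefly at 24.5 N as the press went on. Side force was 1–2 N and the load sat near mid-span, so the barrel should be bearing on both sides of the groove.
- **Lens:** it pushes on the pins with up to about 8 N along the groove. The wrist picture shows it against both pins.
- **Bystanders:** I did not touch the reel, the tin or the loose board; the last wide view (about 27 s) shows nothing out of place.

**What was off**
- **Leaning pins:** pressing the barrel down also drives it towards the pins. That leaned them about 4–5 mm at the top, within their bore clearance.
- **Barrel position:** by the camera, the lens end therefore sits roughly 1.5 mm past nominal. A top-rim reading taken in the same position before I backed off and re-pressed gave 2.5 mm.
- **Attempted fix:** I backed the barrel off about 2.5 mm, but the pins stayed leaned, so I brought it back into contact with them.

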